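Set up the string winder for a batch

TASK

Set up the string winder for the next batch: first throw its feed lever from reverse into the middle notch (neutral), and with the lever left there stand every medium-size bobbin (42 mm; there are three to five) upright on the floor of the bobbin tray, and lift the T-handled tension weight off its fork and stand it upright in the middle of the tension pan, with its base wholly on the pan. When all that is in place, throw the lever into the run notch, at the end away from the tray; leave the smaller and larger bobbins, the glue jar and the sanding block standing where they are.

Things in the scene. Friction and masses are not known exactly. Their poses are not given: they have to be found in the camera images.
- medium_1: medium bobbin: pale wooden spool with two flanges, 42 mm across the flanges, 40 mm tall, standing on one end on the bench; the size this batch needs; some of the five may be absent. Origin: centre of its underside, z along its axis
- medium_2: medium bobbin: pale wooden spool with two flanges, 42 mm across the flanges, 40 mm tall, standing on one end on the bench; the size this batch needs; some of the five may be absent. Origin: centre of its underside, z along its axis
- medium_3: medium bobbin: pale wooden spool with two flanges, 42 mm across the flanges, 40 mm tall, standing on one end on the bench; the size this batch needs; some of the five may be absent. Origin: centre of its underside, z along its axis
- medium_4: medium bobbin: pale wooden spool with two flanges, 42 mm across the flanges, 40 mm tall, standing on one end on the bench; the size this batch needs; some of the five may be absent. Origin: centre of its underside, z along its axis
- medium_5: medium bobbin: pale wooden spool with two flanges, 42 mm across the flanges, 40 mm tall, standing on one end on the bench; the size this batch needs; some of the five may be absent. Origin: centre of its underside, z along its axis
- small_1: small bobbin: pale wooden spool with two flanges, 33 mm across the flanges, 40 mm tall, standing on one end on the bench; too small, stays where it is. Origin: centre of its underside, z along its axis
- small_2: small bobbin: pale wooden spool with two flanges, 33 mm across the flanges, 40 mm tall, standing on one end on the bench; too small, stays where it is. Origin: centre of its underside, z along its axis
- small_3: small bobbin: pale wooden spool with two flanges, 33 mm across the flanges, 40 mm tall, standing on one end on the bench; too small, stays where it is. Origin: centre of its underside, z along its axis
- large_1: large bobbin: pale wooden spool with two flanges, 51 mm across the flanges, 40 mm tall, standing on one end on the bench; too large, stays where it is. Origin: centre of its underside, z along its axis
- large_2: large bobbin: pale wooden spool with two flanges, 51 mm across the flanges, 40 mm tall, standing on one end on the bench; too large, stays where it is. Origin: centre of its underside, z along its axis
- large_3: large bobbin: pale wooden spool with two flanges, 51 mm across the flanges, 40 mm tall, standing on one end on the bench; too large, stays where it is. Origin: centre of its underside, z along its axis
- weight: steel tension weight, 0.3 to 0.6 kg: round base 44 mm across, 35 mm tall, an 11 mm stem above it and at the top a level T-bar 100 mm long, 12 mm thick. Origin: centre of the underside of the base; z up the stem, T-bar along y, its axis 105 mm above the origin. It hangs by the T-bar in the fork stand
- fork_stand: fixed stand, fork pointing to its -x, to the robot. Origin on the bench; 16 mm post at x = 20 mm, 217 mm tall. Two 8 mm rod prongs at y = -36 and +36 mm, reaching x = -75 mm, with a V dip at x = -40 mm; prong tips 226 mm high. To come off, the T-bar must rise 20 mm or more, then go out to -x; or straight up (the base clears the prongs by 10 mm each side)
- fork_cradle (a point): point on the fork stand where the middle of the T-bar hangs, midway between the prongs, 212 mm above the bench
- winder: the string winder (fixed; blue bed at the back, headstock 175 mm tall at its +y end, all blue parts more than 84 mm to +x of the origin). Origin on the bench; +x away from the robot, +y to the robot's left. In its frame: tray centre (0, 110) mm, pan centre (-20, -85) mm, lever pivot (-30, -215) mm
- tray (a point): centre of the inner floor of the aluminium bobbin tray, axes as the winder's; floor 20 mm above the bench; inside 120 mm along x by 280 mm along y; walls 6 mm thick, rim 18 mm above the floor. Takes five medium bobbins in a row along y
- pan (a point): centre of the top of the tension pan, a flat round steel plate 80 mm across between tray and lever, 20 mm above the bench, axes as the winder's
- lever_pivot (a point): pivot axis of the feed lever, 50 mm above the bench, axes as the winder's
- lever_knob (a point): centre of the black ball knob, 28 mm across, on the feed lever, 100 mm from the pivot. The lever turns about the winder's x axis: at angle q the knob is 100 sin(q) mm to the winder's -y of the pivot and 100 cos(q) mm above it. The thin notched fan plate behind the lever reaches 58 mm from the pivot, well below the knob
- feed_lever (a joint): feed lever angle, rad: 0 upright = middle notch (neutral); +0.6 = right-hand notch (run), away from tray and pan; -0.6 = left-hand notch (reverse), where it starts. Ends at -0.8 and +0.8. It counts as in a notch within 0.12 rad of it. Stiff pivot: it takes 2 to 3 N at the knob and stays where it is left
- glue_jar: small jar of glue, 44 mm across, 60 mm tall, among the bobbins; stays. Origin: centre of its underside
- sanding_block: cork sanding block 50 x 35 x 30 mm among the bobbins; stays. Origin: centre of its underside, long side along its x
Things that resemble listed ones, but are neither listed nor needed, are in the scene too. Leave any black or green look-alike of the small_3 alone.

How it is judged:
By the outcome, as a careful person would: the job done as asked, in the order asked, and still so for the second after the job is handed in, with the robot touching nothing.
Of medium_1, medium_2, medium_3, medium_4, medium_5 only 3 to 5 are there at a start; the rules pass over those that are not, and their reading is None.
At some moment in a run one of medium_1, medium_2, medium_3, medium_4, medium_5 may be knocked a few centimetres aside while the robot is not near it.
It also fails if it takes over 208 s, if anything falls off the work surface, if the arm or the gripper's body presses on something with over 40 N, if the wrist force passes 120 N, or if a joint passes its speed limit or range.

ROBOT

A 6-joint arm with a two-finger parallel gripper is mounted at the origin on the work surface. World frame = base frame: x ahead of the robot, y to its left, z up, the work surface at z = 0. Lengths are in m, angles in rad, forces in N, time in s.
With the tool pointing down it reaches from about 0.425 to 0.95 m from the base axis. Payload 3.5 kg.
Tool frame: the origin (TCP) lies midway between the tips of the shut fingers; the grasp point (between the pads) lies 19 mm behind it; z points along the fingers, y is the line along which they close (so a half turn about z gives the same grasp; the last joint's range is limited). The gripper opens to 85 mm and grips with 20 to 120 N. Pads are 22 mm wide; open, the fingers measure 114 mm over their backs; the gripper's body (76 mm by 85 mm) begins 54 mm behind the grasp point. The pads swing forward as they close: fully open they stand 13 mm farther back than shut.
Start: joints at [-1.372, 0.286, 1.577, -0, 1.279, -0.15], TCP at [0.231, -0.634, 0.231] pointing down, gripper open.
Joint ranges: [-2.77, 2.77], [-0.9, 2.22], [0.21, 2.48], [-1.53, 4.67], [0.24, 2.81], [-2.84, 2.84]. Speed limits (rad/s): [2.79, 2.79, 3.14, 3.14, 3.14, 3.14].

INTERFACE

Orientations are given as a unit quaternion [x, y, z, w].
In Python, from plant import ctrl gives the robot as it stands.
- The arm moves only by the tool move_arm, never from a script. Its argument "plan" is a list of rows, each an object of numbers: "x", "y", "z": the shift along the tool's x, y, z in m; "yaw": the turn about the tool's z in rad; "fingers": the closure, from 0 (fully open) to 1 (shut). In form: [{"x": .., "y": .., "z": .., "yaw": .., "fingers": ..}, ...]. A call has 1 to 5 rows; each row is the pose to reach, as a shift and turn from the pose commanded when the call began, along the tool's axes at that moment; what a row does not reach only later rows make up. A row lasts 1/10 s, in which the tool goes at most 50 mm and 8.59 degrees, less where a joint would pass 70% of its speed; a pose out of reach is approached as far as the arm can. A call with a gripper value outside its range is refused whole. The fingers move at their own pace and stop on an object; "force" is the grip in N (left out, the last holds). Time passes only in rows, so rows that repeat a pose let the fingers close. It gives the time, the measured TCP pose, the force, the opening and the grip force at its end, in the units of the state.
- ctrl.get_state(): the state, without advancing time (a new reading comes with each control period).
- ctrl.read_camera(name): name is "side" or "top" or "wrist"; returns the picture (400x640x3 uint8, red, green, blue); there is no depth.
- ctrl.camera_model(name): a dict with "intrinsics" (3x3 intrinsics, pixels), "cam_to_world" (4x4, takes a point from camera to world coordinates); the wrist camera has in their place "tool_from_camera" (4x4, takes a point from camera to tool coordinates, whose origin is the TCP and whose axes are the flange's). Camera axes: x right, y up, looking along -z (the intrinsics and any distortion apply to the point x, -y, -z); pixel columns grow to the right and rows downward; lengths in m; the calibration is good to about 2 mm. A picture is of the moment at which its call begins: read the wrist's pose just before it. camera_model takes no time and is no camera call.
- ctrl.sign_off(): hands the job in; it is judged then, once.
The state is a dict: "time": time; "qpos": joint angles; "dq": joint speeds; "joint_efforts": joint torques, N m; "eef_pos": TCP position; "tcp_rot": TCP orientation; "contact_force": force on the tool from outside, world axes, zero at the start; "wrist_torque": the same for the moment, N m; "opening": opening from 0.0 (shut) to 1.0 (fully open); "finger_force": force on a finger pad.
Only numpy, scipy, OpenCV 4.12 (cv2) and the standard library are available. Lean on these libraries where they do the work, as an engineer would, in place of code of your own. Each camera call takes 0.05 s, during which the arm holds its last target. There are 200 camera calls.

## Working session

There is one attempt and no reset: what is moved stays moved. The work goes in short steps, Python scripts to look and compute and a tool call to move; the robot and the scene stay as the last step left them, time stands still between calls to the robot, and variables do not carry over. Pictures are saved under pics/ and viewed, at most 14 in all, crops included, and the job is handed in when it is done.

Besides the shell and the picture viewer there is one more tool, called after "Request:" by a JSON object that holds its "fn" and its "kwargs". move_arm: Moves the arm, as the interface text tells. Its arguments: {"type":"object","properties":{"plan":{"type":"array"},"force":{"type":"number"}},"required":["plan"]}

```bash
ls; mkdir -p pics; python3 - <<'E'
from plant import ctrl
import cv2,numpy as np
s=ctrl.get_state();print(s)
for n in("side","top","wrist"):
    cv2.imwrite(f"pics/{n}0.png",ctrl.read_camera(n)[:,:,::-1])
    print(n,{k:np.round(v,4).tolist() if not isinstance(v,str) else v for k,v in ctrl.camera_model(n).items()})
E
```

```text
pics
{'time': 0.0, 'qpos': array([-1.37197688e+00,  2.87197361e-01,  1.57818231e+00,  1.31358485e-05,
        1.27861339e+00, -1.49962193e-01]), 'dq': array([-0.00091978, -0.00041858,  0.00056095,  0.00144442,  0.00115492,
       -0.0003084 ]), 'joint_efforts': array([ 1.10784302e-03, -4.05970824e+01, -2.92628145e+01, -2.71197827e-06,
        5.73693032e-03,  5.24442058e-06]), 'eef_pos': array([ 0.23060578, -0.6336815 ,  0.22992318]), 'tcp_rot': array([ 9.84832040e-01,  1.73506234e-01, -2.30310442e-05, -1.20000079e-03]), 'contact_force': array([0.00163025, 0.03038371, 0.50510702]), 'wrist_torque': array([ 0.06261533,  0.01505389, -0.00183261]), 'finger_force': 0.0, 'opening': 1.0031223422263416}
side {'intrinsics': [[433.3972, 0.0, 321.8657], [0.0, 433.3972, 211.3683], [0.0, 0.0, 1.0]], 'cam_to_world': [[-0.8922, 0.2395, -0.383, 0.1239], [-0.4516, -0.4867, 0.7478, 0.7504], [-0.0073, 0.8401, 0.5423, 0.6901], [0.0, 0.0, 0.0, 1.0]]}
top {'intrinsics': [[502.0097, 0.0, 317.3977], [0.0, 502.0097, 200.3842], [0.0, 0.0, 1.0]], 'cam_to_world': [[0.0001, 0.9919, -0.1273, 0.3303], [-0.9999, -0.0012, -0.0101, 0.023], [-0.0102, 0.1273, 0.9918, 1.4752], [0.0, 0.0, 0.0, 1.0]]}
wrist {'intrinsics': [[338.7703, 0.0, 319.1712], [0.0, 338.7703, 198.0611], [0.0, 0.0, 1.0]], 'tool_from_camera': [[-0.0012, 0.9514, 0.3079, 0.0803], [1.0, 0.0008, 0.0014, 0.0006], [0.0011, 0.3079, -0.9514, -0.1439], [0.0, 0.0, 0.0, 1.0]]}
```

View pics/top0.png

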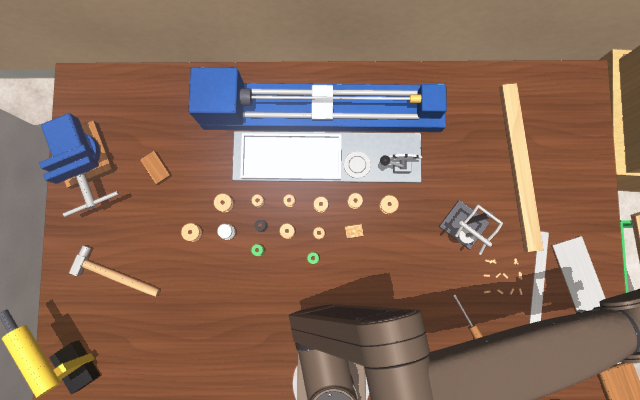

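View pics/side0.png

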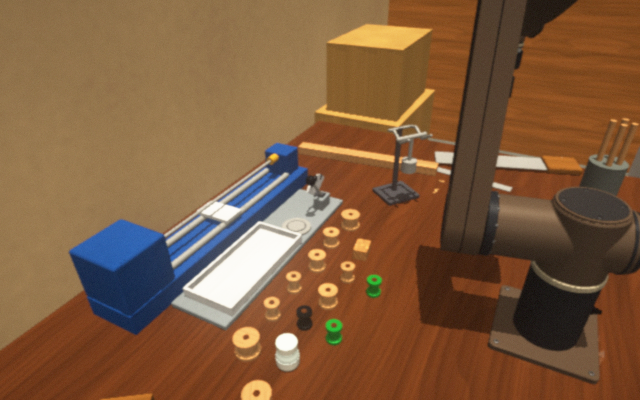

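The top view shows nine pale spools in two rows (rows ~200 and ~232, columns 190–390), the white tray at (292,157), the pan at (357,165), the lever knob at (385,160) and the fork at (470,225). The side view agrees.

```bash
cat > h.py <<'E'
import cv2,numpy as np
from plant import ctrl
from scipy.spatial.transform import Rotation as R
def cam(n,s=None):
    m=ctrl.camera_model(n);K=np.array(m["intrinsics"])
    if "cam_to_world" in m: return K,np.array(m["cam_to_world"])
    s=s or ctrl.get_state();T=np.eye(4);T[:3,:3]=R.from_quat(s["tcp_rot"]).as_matrix();T[:3,3]=s["eef_pos"]
    return K,T@np.array(m["tool_from_camera"])
def ray(C,uv):
    K,T=C;d=np.linalg.inv(K)@[uv[0],uv[1],1];d=T[:3,:3]@(d*[1,-1,-1]);return T[:3,3],d
def onz(C,uv,z):
    o,d=ray(C,uv);return o+d*(z-o[2])/d[2]
def proj(C,p):
    K,T=C;c=T[:3,:3].T@(np.array(p)-T[:3,3]);q=K@(c*[1,-1,-1]);return q[:2]/q[2]
def tri(C1,a,C2,b):
    o,d=ray(C1,a);p,e=ray(C2,b);A=np.c_[d,-e];t=np.linalg.lstsq(A,p-o,rcond=None)[0]
    x,y=o+d*t[0],p+e*t[1];return (x+y)/2,np.linalg.norm(x-y)
def totool(p,s=None):
    s=s or ctrl.get_state();return R.from_quat(s["tcp_rot"]).inv().apply(np.array(p)-s["eef_pos"])
def spools(n,im=None):
    s=ctrl.get_state();im=ctrl.read_camera(n) if im is None else im
    C=cam(n,s);h=cv2.cvtColor(im,cv2.COLOR_RGB2HSV)
    m=cv2.inRange(h,(8,60,170),(25,190,255));out=[]
    for c in cv2.findContours(m,cv2.RETR_EXTERNAL,cv2.CHAIN_APPROX_NONE)[0]:
        a=cv2.contourArea(c)
        if a<60 or a>4000: continue
        (u,v),r=cv2.minEnclosingCircle(c);w=onz(C,(u,v),.04);out.append((u,v,r,a,*w[:2]))
    return im,out
E
python3 - <<'E'
from h import *
im=cv2.imread('pics/top0.png')[:,:,::-1].copy();C=cam("top")
for o in spools("top",im)[1]: print(np.round(o,3), round(2e3*np.sqrt(o[3]/np.pi)/502*1.4,1))
h=cv2.cvtColor(im,cv2.COLOR_RGB2HSV)
m=cv2.inRange(h,(0,0,225),(180,40,255));m[:,:225]=0;m[:120]=0;m[:,430:]=0
for c in cv2.findContours(m,cv2.RETR_EXTERNAL,cv2.CHAIN_APPROX_NONE)[0]:
    if cv2.contourArea(c)>300: 
        r=cv2.minAreaRect(c);print('white',r,[np.round(onz(C,q,.038),3).tolist() for q in cv2.boxPoints(r)])
cv2.imwrite('pics/c1.png',cv2.resize(im[125:255,325:515,::-1],None,fx=4,fy=4,interpolation=cv2.INTER_CUBIC))
s=cv2.imread('pics/side0.png')
cv2.imwrite('pics/c2.png',cv2.resize(s[110:250,270:450],None,fx=4,fy=4,interpolation=cv2.INTER_CUBIC))
E
```

```text
[ 6.21362e+02  3.84009e+02  2.31480e+01  1.05000e+03  7.00000e-03
 -7.95000e-01] 102.0
[3.23550e+01 3.58283e+02 3.45610e+01 3.75000e+02 7.20000e-02 8.32000e-01] 60.9
[1.1900e+02 2.7900e+02 3.9925e+01 5.6950e+02 2.9000e-01 6.0000e-01] 75.1
[3.18125e+02 2.32812e+02 6.18900e+00 9.80000e+01 4.21000e-01 3.50000e-02] 31.2
[ 3.5400e+02  2.3050e+02  1.0062e+01  1.8200e+02  4.2800e-01 -6.7000e-02] 42.5
[2.86923e+02 2.30692e+02 7.92900e+00 1.65000e+02 4.27000e-01 1.25000e-01] 40.4
[190.321 232.571  10.014 256.      0.422   0.402] 50.3
[3.210e+02 2.040e+02 8.246e+00 1.750e+02 5.040e-01 2.700e-02] 41.6
[ 3.88611e+02  2.04389e+02  9.76800e+00  2.58500e+02  5.03000e-01
 -1.67000e-01] 50.6
[2.890e+02 2.000e+02 6.708e+00 1.100e+02 5.160e-01 1.190e-01] 33.0
[2.57111e+02 2.00111e+02 6.55900e+00 1.09000e+02 5.15000e-01 2.12000e-01] 32.9
[ 3.54583e+02  2.00333e+02  8.09000e+00  1.74000e+02  5.14000e-01
 -7.00000e-02] 41.5
[222.705 202.664   9.876 255.      0.508   0.311] 50.3
[154.5   167.     16.07  438.5     0.613   0.513] 65.9
[ 97.    136.5    17.007 107.5     0.705   0.686] 32.6
[ 5.22191e+02  1.66956e+02  8.51470e+01  2.40800e+03  6.11000e-01
 -5.55000e-01] 154.4
[ 6.2600e+02  1.1200e+02  6.4327e+01  1.0325e+03  7.7400e-01 -8.6700e-01] 101.1
white ((309.78564453125, 155.50453186035156), (153.09182739257812, 47.4225959777832), 0.9093804955482483) [[0.581, 0.283, 0.038], [0.722, 0.284, 0.038], [0.714, -0.166, 0.038], [0.573, -0.161, 0.038]]
```

View pics/c1.png

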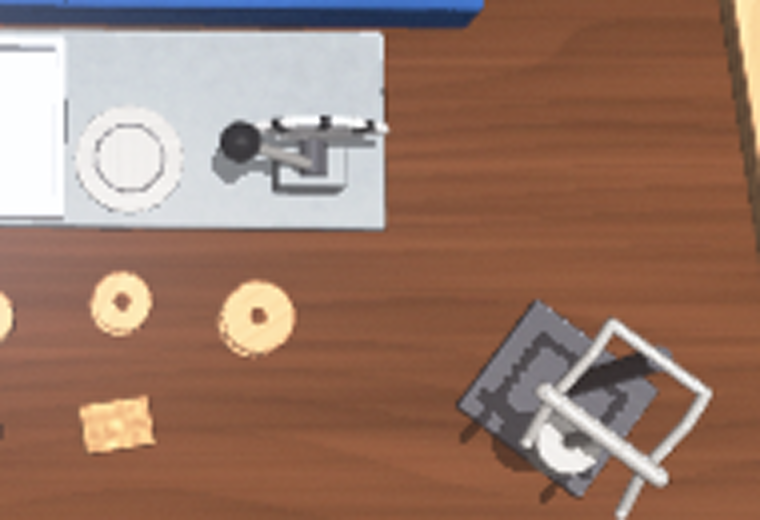

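View pics/c2.png

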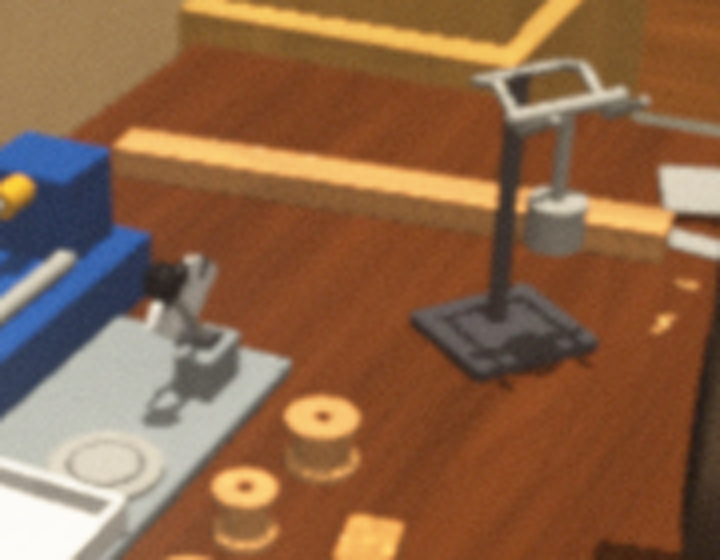

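```bash
python3 - <<'E'
from h import *
im=cv2.imread('pics/top0.png')[:,:,::-1].copy();C=cam("top");S=cam("side")
print('pan',onz(C,(357.25,164.5),.02))
print('knob top@.1325',onz(C,(385,160.5),.1325),tri(C,(385,160.5),S,(311.3,179.5)))
a,b=onz(C,(461.3,223.3),.212),onz(C,(490,245),.212);print('T',a,b,(a+b)/2,np.linalg.norm(a-b),np.degrees(np.arctan2(*(a-b)[1::-1])))
m=proj(S,(a+b)/2);print('T in side crop',(m-[270,110])*4)
h=cv2.cvtColor(im,cv2.COLOR_RGB2HSV)
m=cv2.inRange(h,(0,0,235),(180,12,255));m[:,:225]=0;m[:120]=0;m[:,341:]=0;m[185:]=0
c=max(cv2.findContours(m,cv2.RETR_EXTERNAL,cv2.CHAIN_APPROX_NONE)[0],key=cv2.contourArea)
r=cv2.minAreaRect(c);print(r,[np.round(onz(C,q,.03),3).tolist() for q in cv2.boxPoints(r)],onz(C,r[0],.03))
# blue/plate edges
m=cv2.inRange(h,(95,8,120),(115,60,235));m[:120]=0;m[190:]=0;m[:,:225]=0;m[:,430:]=0
ys,xs=np.nonzero(m);p=np.array([(x,ys[xs==x].max()) for x in range(240,418) if (xs==x).any()])
k=np.polyfit(p[:,0],p[:,1],1);print('front edge',onz(C,(240,np.polyval(k,240)),.005),onz(C,(418,np.polyval(k,418)),.005))
cv2.imwrite('pics/c3.png',cv2.resize(im[120:190,225:430,::-1],None,fx=3.9,fy=3.9,interpolation=cv2.INTER_CUBIC))
E
```

```text
pan [ 0.62352312 -0.07969155  0.02      ]
knob top@.1325 [ 0.61177958 -0.14730916  0.1325    ] (array([ 0.61297276, -0.1468501 ,  0.13230833]), np.float64(0.002475769778204877))
T [ 0.43384821 -0.32612299  0.212     ] [ 0.37942327 -0.3956884   0.212     ] [ 0.40663574 -0.36090569  0.212     ] 0.08832564331790577 51.96192249102178
T in side crop [573.5408678  106.23229823]
((290.2116394042969, 155.22276306152344), (100.11195373535156, 44.746829986572266), 0.6820604205131531) [[0.585, 0.264, 0.03], [0.719, 0.265, 0.03], [0.715, -0.031, 0.03], [0.581, -0.028, 0.03]] [0.64963228 0.11755632 0.03      ]
front edge [0.58573546 0.26814788 0.005     ] [ 0.57621452 -0.26001512  0.005     ]
```

View pics/c3.png

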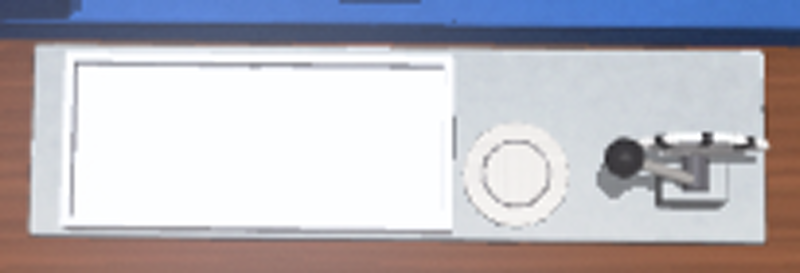

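```bash
cat >> h.py <<'E'
def plan(wps,step=.045,start=None):
    """wps: (x,y,z,phi_deg,fingers[,hold rows]); phi = heading of tool x. Prints the rows of each call."""
    s=ctrl.get_state();X=R.from_quat(s["tcp_rot"]).as_matrix()[:,0]
    if start: p,f=np.array(start[:3]),start[3]
    else: p,f=s["eef_pos"].copy(),np.degrees(np.arctan2(X[1],X[0]))
    g=None;T=[]
    q,qf=p.copy(),f
    for w in wps:
        d=np.array(w[:3])-q;df=w[3]-qf;n=max(1,int(np.ceil(max(np.linalg.norm(d)/step,abs(df)/8.2)-1e-6)))
        T+=[(q+d*i/n,qf+df*i/n,w[4]) for i in range(1,n+1)];q,qf=np.array(w[:3],float),w[3]
        T+=[(q.copy(),qf,w[4])]*(w[5] if len(w)>5 else 0)
    for k in range(0,len(T),5):
        a=np.radians(f);M=np.array([[np.cos(a),np.sin(a),0],[np.sin(a),-np.cos(a),0],[0,0,-1]])
        rows=[]
        for t,tf,fi in T[k:k+5]:
            v=np.round(M.T@(t-p),3);y=round(-np.radians(tf-f),3)
            rows.append('{"x":%g,"y":%g,"z":%g,"yaw":%g,"fingers":%g}'%(*v,y,fi))
        p=p+M@v;f=f-np.degrees(y);print('['+','.join(rows)+']')
    print('end',np.round(p,4),round(f,1))
E
python3 - <<'E'
from h import *
plan([(.231,-.634,.33,35,.3),(.612,-.147,.25,89,.3),(.612,-.147,.18,89,.3,2)])
E
```

```text
[{"x":0,"y":0,"z":-0.033,"yaw":-0.087,"fingers":0.3},{"x":0,"y":0,"z":-0.067,"yaw":-0.175,"fingers":0.3},{"x":0,"y":0,"z":-0.1,"yaw":-0.262,"fingers":0.3},{"x":0.038,"y":-0.023,"z":-0.094,"yaw":-0.329,"fingers":0.3},{"x":0.075,"y":-0.046,"z":-0.088,"yaw":-0.397,"fingers":0.3}]
[{"x":0.044,"y":-0.007,"z":0.005,"yaw":-0.067,"fingers":0.3},{"x":0.088,"y":-0.015,"z":0.011,"yaw":-0.134,"fingers":0.3},{"x":0.131,"y":-0.022,"z":0.017,"yaw":-0.202,"fingers":0.3},{"x":0.175,"y":-0.029,"z":0.023,"yaw":-0.269,"fingers":0.3},{"x":0.218,"y":-0.036,"z":0.028,"yaw":-0.336,"fingers":0.3}]
[{"x":0.044,"y":0.008,"z":0.006,"yaw":-0.068,"fingers":0.3},{"x":0.087,"y":0.016,"z":0.012,"yaw":-0.135,"fingers":0.3},{"x":0.131,"y":0.023,"z":0.017,"yaw":-0.202,"fingers":0.3},{"x":0.174,"y":0.031,"z":0.023,"yaw":-0.27,"fingers":0.3},{"x":0.218,"y":0.039,"z":0.029,"yaw":-0.337,"fingers":0.3}]
[{"x":0.038,"y":0.021,"z":0.006,"yaw":-0.067,"fingers":0.3},{"x":0.077,"y":0.043,"z":0.011,"yaw":-0.135,"fingers":0.3},{"x":0.077,"y":0.043,"z":0.046,"yaw":-0.135,"fingers":0.3},{"x":0.077,"y":0.043,"z":0.081,"yaw":-0.135,"fingers":0.3},{"x":0.077,"y":0.043,"z":0.081,"yaw":-0.135,"fingers":0.3}]
[{"x":-0,"y":-0,"z":0,"yaw":0,"fingers":0.3}]
end [ 0.6121 -0.1469  0.1802] 89.0
```

Request:
{"fn": "move_arm", "kwargs": {"plan": [{"x": 0, "y": 0, "z": -0.033, "yaw": -0.087, "fingers": 0.3}, {"x": 0, "y": 0, "z": -0.067, "yaw": -0.175, "fingers": 0.3}, {"x": 0, "y": 0, "z": -0.1, "yaw": -0.262, "fingers": 0.3}, {"x": 0.038, "y": -0.023, "z": -0.1, "yaw": -0.329, "fingers": 0.3}, {"x": 0.075, "y": -0.046, "z": -0.1, "yaw": -0.397, "fingers": 0.3}]}}

```text
time: 0.65
eef_pos: [0.2855, -0.5657, 0.3327]
tcp_rot: [0.931, 0.364, 0.0, 0.001]
contact_force: [0.6, 0.3, -0.2]
opening: 0.695
finger_force: 0.0
```

Request:
{"fn": "move_arm", "kwargs": {"plan": [{"x": 0.044, "y": -0.007, "z": 0, "yaw": -0.067, "fingers": 0.3}, {"x": 0.088, "y": -0.015, "z": 0, "yaw": -0.134, "fingers": 0.3}, {"x": 0.131, "y": -0.022, "z": 0, "yaw": -0.202, "fingers": 0.3}, {"x": 0.175, "y": -0.029, "z": 0.01, "yaw": -0.269, "fingers": 0.3}, {"x": 0.218, "y": -0.036, "z": 0.02, "yaw": -0.336, "fingers": 0.3}]}}

```text
time: 1.15
eef_pos: [0.4221, -0.3895, 0.3113]
tcp_rot: [0.857, 0.516, 0.0, 0.0]
contact_force: [-0.0, 0.4, -0.0]
opening: 0.699
finger_force: 0.0
```

Request:
{"fn": "move_arm", "kwargs": {"plan": [{"x": 0.044, "y": 0.008, "z": 0.006, "yaw": -0.068, "fingers": 0.3}, {"x": 0.087, "y": 0.016, "z": 0.012, "yaw": -0.135, "fingers": 0.3}, {"x": 0.131, "y": 0.023, "z": 0.017, "yaw": -0.202, "fingers": 0.3}, {"x": 0.174, "y": 0.031, "z": 0.023, "yaw": -0.27, "fingers": 0.3}, {"x": 0.218, "y": 0.039, "z": 0.029, "yaw": -0.337, "fingers": 0.3}]}}

```text
time: 1.65
eef_pos: [0.5587, -0.2153, 0.2819]
tcp_rot: [0.758, 0.652, -0.0, -0.0]
contact_force: [0.3, -1.2, -0.6]
opening: 0.699
finger_force: 0.0
```

Request:
{"fn": "move_arm", "kwargs": {"plan": [{"x": 0.038, "y": 0.021, "z": 0.01, "yaw": -0.067, "fingers": 0.3}, {"x": 0.077, "y": 0.043, "z": 0.03, "yaw": -0.135, "fingers": 0.3}, {"x": 0.077, "y": 0.043, "z": 0.05, "yaw": -0.135, "fingers": 0.3}, {"x": 0.077, "y": 0.043, "z": 0.05, "yaw": -0.135, "fingers": 0.3}, {"x": 0.077, "y": 0.043, "z": 0.05, "yaw": -0.135, "fingers": 0.3}]}}

```text
time: 2.15
eef_pos: [0.6118, -0.1475, 0.2319]
tcp_rot: [0.713, 0.701, -0.0, -0.001]
contact_force: [0.4, -0.1, 0.4]
opening: 0.698
finger_force: 0.0
```

```bash
python3 - <<'E'
from h import *
s=ctrl.get_state();print(s["time"],s["eef_pos"],s["tcp_rot"],s["opening"])
for n in("wrist","top"):
    im,o=spools(n);cv2.imwrite(f"pics/{n}1.png",im[:,:,::-1])
    if n=="top":
        for q in o: print(np.round(q,3))
C=cam("wrist",s);print('knob pred px',proj(C,(.612,-.147,.1325)),proj(C,s["eef_pos"]))
E
```

```text
2.15 [ 0.61177455 -0.14746112  0.23187237] [ 7.13174566e-01  7.00986059e-01 -4.00177554e-04 -6.51161100e-04] 0.6984528377983059
[ 6.22272e+02  3.82680e+02  2.33710e+01  1.05300e+03  1.00000e-02
 -7.97000e-01]
[3.23550e+01 3.58283e+02 3.45610e+01 3.96500e+02 7.20000e-02 8.32000e-01]
[ 4.8100e+02  3.4300e+02  1.8028e+01  1.9350e+02  1.1500e-01 -4.1600e-01]
[1.19119e+02 2.78748e+02 3.98130e+01 5.61500e+02 2.91000e-01 6.00000e-01]
[3.1825e+02 2.3250e+02 5.9430e+00 9.7000e+01 4.2200e-01 3.5000e-02]
[2.86923e+02 2.30692e+02 7.92900e+00 1.64000e+02 4.27000e-01 1.25000e-01]
[190.276 232.633  10.011 254.      0.422   0.402]
[3.205e+02 2.040e+02 8.140e+00 1.740e+02 5.040e-01 2.900e-02]
[2.88643e+02 2.00357e+02 6.56600e+00 1.05500e+02 5.15000e-01 1.21000e-01]
[2.56952e+02 2.00212e+02 6.54100e+00 1.05500e+02 5.15000e-01 2.12000e-01]
[222.705 202.664   9.876 252.5     0.508   0.311]
[154.5   167.     16.07  435.5     0.613   0.513]
[ 97.5   136.5    16.808 105.      0.705   0.685]
[ 5.2200e+02  1.6700e+02  8.5147e+01  2.3980e+03  6.1100e-01 -5.5500e-01]
[ 6.2600e+02  1.1200e+02  6.4327e+01  1.0300e+03  7.7400e-01 -8.6700e-01]
knob pred px [317.89765633 198.05768566] [316.2938707  263.02170438]
```

View pics/wrist1.png

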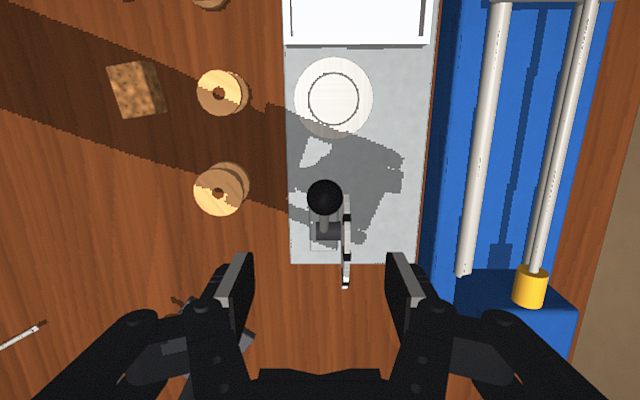

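The wrist view shows the knob at (324,198), 6 px from the prediction, and the pan centre at (333,98).

```bash
python3 - <<'E'
from h import *
im=cv2.imread('pics/wrist1.png');C=cam("wrist")
m=cv2.inRange(im,(0,0,0),(28,28,28));m[:150]=0;m[240:]=0;m[:,:290]=0;m[:,345:]=0
c=max(cv2.findContours(m,0,2)[0],key=cv2.contourArea);e=cv2.fitEllipse(c);print(e)
k=onz(C,e[0],.1325);print('knob',k,'pan',onz(C,(333.5,98),.02))
print('tray near corner outer',onz(C,(285,45),.038),onz(C,(430,45),.038))
kx,ky=k[:2]; py=ky-.0565; y0=ky
A=[(kx,py+.1*np.sin(-q),.05+.1*np.cos(q)-.0205,89) for q in (-.4,-.2,0,.04)]
plan([(kx,ky,.112,89,.3,1),(kx,ky,.112,89,.85,5)]+[(*a,.85,1) for a in A],step=.04)
E
```

```text
((324.3134765625, 197.06210327148438), (34.21306228637695, 34.612266540527344), 50.07313919067383)
knob [ 0.61785832 -0.14805176  0.1325    ] pan [ 0.62999715 -0.0789338   0.02      ]
tray near corner outer [ 0.58496981 -0.03083027  0.038     ] [ 0.71832091 -0.03342011  0.038     ]
[{"x":0,"y":0.001,"z":0.03,"yaw":-0,"fingers":0.3},{"x":0,"y":0.003,"z":0.061,"yaw":-0,"fingers":0.3},{"x":0,"y":0.004,"z":0.091,"yaw":-0.001,"fingers":0.3},{"x":0,"y":0.005,"z":0.122,"yaw":-0.001,"fingers":0.3},{"x":0,"y":0.005,"z":0.122,"yaw":-0.001,"fingers":0.3}]
[{"x":0,"y":0,"z":-0,"yaw":0,"fingers":0.85},{"x":0,"y":0,"z":-0,"yaw":0,"fingers":0.85},{"x":0,"y":0,"z":-0,"yaw":0,"fingers":0.85},{"x":0,"y":0,"z":-0,"yaw":0,"fingers":0.85},{"x":0,"y":0,"z":-0,"yaw":0,"fingers":0.85}]
[{"x":0,"y":0,"z":-0,"yaw":0,"fingers":0.85},{"x":-0.017,"y":0.001,"z":-0.01,"yaw":0,"fingers":0.85},{"x":-0.017,"y":0.001,"z":-0.01,"yaw":0,"fingers":0.85},{"x":-0.036,"y":0.001,"z":-0.016,"yaw":0,"fingers":0.85},{"x":-0.036,"y":0.001,"z":-0.016,"yaw":0,"fingers":0.85}]
[{"x":-0.02,"y":0,"z":-0.002,"yaw":0,"fingers":0.85},{"x":-0.02,"y":0,"z":-0.002,"yaw":0,"fingers":0.85},{"x":-0.024,"y":0,"z":-0.002,"yaw":0,"fingers":0.85},{"x":-0.024,"y":0,"z":-0.002,"yaw":0,"fingers":0.85}]
end [ 0.6174 -0.2085  0.1299] 89.0
```

Request:
{"fn": "move_arm", "kwargs": {"plan": [{"x": 0, "y": 0.001, "z": 0.03, "yaw": 0, "fingers": 0.3}, {"x": 0, "y": 0.003, "z": 0.06, "yaw": 0, "fingers": 0.3}, {"x": 0, "y": 0.004, "z": 0.09, "yaw": 0, "fingers": 0.3}, {"x": 0, "y": 0.005, "z": 0.12, "yaw": 0, "fingers": 0.3}, {"x": 0, "y": 0.005, "z": 0.12, "yaw": 0, "fingers": 0.3}], "force": 30}}

```text
time: 2.75
eef_pos: [0.6144, -0.1475, 0.1086]
tcp_rot: [0.714, 0.7, -0.001, -0.004]
contact_force: [-0.7, 0.6, -1.0]
opening: 0.702
finger_force: 0.0
```

Request:
{"fn": "move_arm", "kwargs": {"plan": [{"x": 0, "y": 0, "z": 0, "yaw": 0, "fingers": 0.85}, {"x": 0, "y": 0, "z": 0, "yaw": 0, "fingers": 0.85}, {"x": 0, "y": 0, "z": 0, "yaw": 0, "fingers": 0.85}, {"x": 0, "y": 0, "z": 0, "yaw": 0, "fingers": 0.85}, {"x": 0, "y": 0, "z": 0, "yaw": 0, "fingers": 0.85}]}}

```text
time: 3.25
eef_pos: [0.6157, -0.1474, 0.1149]
tcp_rot: [0.713, 0.701, -0.001, -0.002]
contact_force: [-7.9, 1.9, 4.6]
opening: 0.306
finger_force: 29.2
```

Request:
{"fn": "move_arm", "kwargs": {"plan": [{"x": -0.01, "y": 0, "z": -0.006, "yaw": 0, "fingers": 0.85}, {"x": -0.02, "y": 0, "z": -0.01, "yaw": 0, "fingers": 0.85}, {"x": -0.03, "y": 0, "z": -0.014, "yaw": 0, "fingers": 0.85}, {"x": -0.04, "y": 0, "z": -0.017, "yaw": 0, "fingers": 0.85}, {"x": -0.05, "y": 0, "z": -0.018, "yaw": 0, "fingers": 0.85}]}}

```text
time: 3.75
eef_pos: [0.615, -0.1963, 0.133]
tcp_rot: [0.713, 0.701, -0.0, -0.003]
contact_force: [-6.4, 3.8, 2.5]
opening: 0.306
finger_force: 29.3
```

Request:
{"fn": "move_arm", "kwargs": {"plan": [{"x": -0.009, "y": 0, "z": 0, "yaw": 0, "fingers": 0.85}, {"x": -0.009, "y": 0, "z": 0, "yaw": 0, "fingers": 0.85}, {"x": -0.009, "y": 0, "z": 0, "yaw": 0, "fingers": 0.85}, {"x": -0.009, "y": 0, "z": 0, "yaw": 0, "fingers": 0.4}, {"x": -0.009, "y": 0, "z": 0, "yaw": 0, "fingers": 0.4}]}}

```text
time: 4.25
eef_pos: [0.6174, -0.2071, 0.1327]
tcp_rot: [0.713, 0.701, 0.001, 0.002]
contact_force: [0.4, -0.3, 0.5]
opening: 0.595
finger_force: 0.0
```

Request:
{"fn": "move_arm", "kwargs": {"plan": [{"x": 0, "y": 0, "z": 0, "yaw": 0, "fingers": 0.3}, {"x": 0, "y": 0, "z": -0.04, "yaw": 0, "fingers": 0.3}, {"x": 0, "y": 0, "z": -0.08, "yaw": 0, "fingers": 0.3}, {"x": 0, "y": 0, "z": -0.12, "yaw": 0, "fingers": 0.3}, {"x": 0, "y": 0, "z": -0.12, "yaw": 0, "fingers": 0.3}]}}

```text
time: 4.75
eef_pos: [0.6197, -0.2079, 0.2597]
tcp_rot: [0.713, 0.701, 0.003, 0.007]
contact_force: [1.1, 0.0, 0.7]
opening: 0.7
finger_force: 0.0
```

```bash
python3 - <<'E'
from h import *
s=ctrl.get_state();print(s["time"],s["eef_pos"],s["tcp_rot"],s["opening"])
im=ctrl.read_camera("wrist")[:,:,::-1];cv2.imwrite('pics/wrist2.png',im);C=cam("wrist",s)
sd=ctrl.read_camera("side")[:,:,::-1];cv2.imwrite('pics/side2.png',sd)
m=cv2.inRange(im,(0,0,0),(28,28,28));m[:130]=0;m[240:]=0;m[:,:280]=0;m[:,355:]=0
c=max(cv2.findContours(m,0,2)[0],key=cv2.contourArea);e=cv2.fitEllipse(c);print(e,onz(C,e[0],.15))
a=cv2.resize(im[0:260,200:460],None,fx=2,fy=2);b=cv2.resize(sd[140:230,270:350],None,fx=3,fy=3)
o=np.zeros((520,780,3),np.uint8);o[:,:520]=a;o[:270,520:760]=b;cv2.imwrite('pics/v2.png',o)
plan([(.5,-.28,.33,52,.5),(.4066,-.361,.30,52,.5,2)])
E
```

```text
4.75 [ 0.61973241 -0.20791899  0.25970799] [0.71294307 0.70117885 0.00250951 0.00735484] 0.6998821444602299
((310.67596435546875, 181.02957153320312), (33.68721389770508, 34.10935974121094), 62.944950103759766) [ 0.61620974 -0.19761375  0.15      ]
[{"x":-0.015,"y":-0.023,"z":-0.015,"yaw":0.129,"fingers":0.5},{"x":-0.03,"y":-0.046,"z":-0.031,"yaw":0.259,"fingers":0.5},{"x":-0.045,"y":-0.07,"z":-0.046,"yaw":0.388,"fingers":0.5},{"x":-0.06,"y":-0.093,"z":-0.062,"yaw":0.517,"fingers":0.5},{"x":-0.075,"y":-0.116,"z":-0.077,"yaw":0.646,"fingers":0.5}]
[{"x":-0.041,"y":-0.008,"z":0.01,"yaw":0,"fingers":0.5},{"x":-0.081,"y":-0.016,"z":0.02,"yaw":0,"fingers":0.5},{"x":-0.121,"y":-0.024,"z":0.03,"yaw":0,"fingers":0.5},{"x":-0.121,"y":-0.024,"z":0.03,"yaw":0,"fingers":0.5},{"x":-0.121,"y":-0.024,"z":0.03,"yaw":0,"fingers":0.5}]
end [ 0.4065 -0.3604  0.2996] 52.0
```

View pics/v2.png

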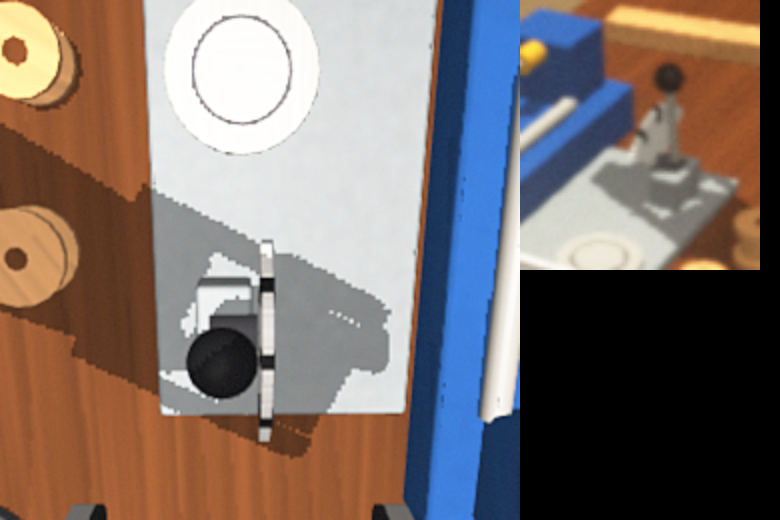

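The wrist view puts the knob level with the middle notch (row ~181), and the side view shows the lever upright. I'll check it numerically with the arm settled.

```bash
python3 - <<'E'
from h import *
for i in range(4): ctrl.read_camera("top")
s=ctrl.get_state();print(s["time"],s["eef_pos"],s["tcp_rot"])
im=ctrl.read_camera("wrist")[:,:,::-1];C=cam("wrist",s);sd=cv2.imread('pics/side2.png')
def knob(im,box,t=28):
    m=cv2.inRange(im,(0,0,0),(t,t,t));k=np.zeros_like(m);k[box[1]:box[3],box[0]:box[2]]=255;m&=k
    c=max(cv2.findContours(m,0,2)[0],key=cv2.contourArea);return cv2.fitEllipse(c)
e=knob(im,(280,130,355,240));print(e,'knob',onz(C,e[0],.15))
f=knob(sd,(305,150,335,175),60);print(f,tri(C,e[0],cam("side"),f[0]))
r=[e[0][1]+d for d in(-38.5,0,34)]
print('notches y',[onz(C,(e[0][0]+22,v),.105)[:2] for v in r])
E
```

```text
5.05 [ 0.61534779 -0.20594238  0.24791773] [ 7.13058400e-01  7.01101948e-01 -5.84174759e-04 -1.85333584e-03]
((319.3602600097656, 188.65113830566406), (34.284366607666016, 38.031105041503906), 78.770751953125) knob [ 0.61662257 -0.19754538  0.15      ]
((319.29071044921875, 165.5345458984375), (7.228031158447266, 7.460090160369873), 8.059815406799316) (array([ 0.61640003, -0.19761101,  0.150303  ]), np.float64(0.000537668294488459))
notches y [array([ 0.63556406, -0.17682901]), array([ 0.63562762, -0.21092933]), array([ 0.6356877, -0.2431585])]
```

Request:
{"fn": "move_arm", "kwargs": {"plan": [{"x": 0.008, "y": 0.001, "z": 0.03, "yaw": 0, "fingers": 0.3}, {"x": 0.008, "y": 0.001, "z": 0.06, "yaw": 0, "fingers": 0.3}, {"x": 0.008, "y": 0.001, "z": 0.09, "yaw": 0, "fingers": 0.3}, {"x": 0.008, "y": 0.001, "z": 0.121, "yaw": 0, "fingers": 0.3}, {"x": 0.008, "y": 0.001, "z": 0.121, "yaw": 0, "fingers": 0.3}], "force": 70}}

```text
time: 5.6
eef_pos: [0.6133, -0.1965, 0.1221]
tcp_rot: [0.713, 0.701, -0.002, -0.006]
contact_force: [-0.5, 0.7, -0.0]
opening: 0.702
finger_force: 0.0
```

Request:
{"fn": "move_arm", "kwargs": {"plan": [{"x": 0, "y": 0, "z": 0, "yaw": 0, "fingers": 0.85}, {"x": 0, "y": 0, "z": 0, "yaw": 0, "fingers": 0.85}, {"x": 0, "y": 0, "z": 0, "yaw": 0, "fingers": 0.85}, {"x": 0, "y": 0, "z": 0, "yaw": 0, "fingers": 0.85}, {"x": 0, "y": 0, "z": 0, "yaw": 0, "fingers": 0.85}]}}

```text
time: 6.1
eef_pos: [0.6149, -0.1988, 0.1317]
tcp_rot: [0.713, 0.701, -0.003, -0.002]
contact_force: [-10.1, 1.0, 4.2]
opening: 0.291
finger_force: 68.3
```

Request:
{"fn": "move_arm", "kwargs": {"plan": [{"x": -0.003, "y": 0, "z": 0, "yaw": 0, "fingers": 0.85}, {"x": -0.006, "y": 0, "z": 0, "yaw": 0, "fingers": 0.85}, {"x": -0.009, "y": 0, "z": 0, "yaw": 0, "fingers": 0.85}, {"x": -0.009, "y": 0, "z": 0, "yaw": 0, "fingers": 0.85}, {"x": -0.009, "y": 0, "z": 0, "yaw": 0, "fingers": 0.85}]}}

```text
time: 6.6
eef_pos: [0.6148, -0.2068, 0.1323]
tcp_rot: [0.713, 0.701, -0.002, -0.003]
contact_force: [-11.5, 3.7, 7.2]
opening: 0.295
finger_force: 68.6
```

Request:
{"fn": "move_arm", "kwargs": {"plan": [{"x": 0, "y": 0, "z": 0, "yaw": 0, "fingers": 0.85}, {"x": 0, "y": 0, "z": 0, "yaw": 0, "fingers": 0.85}, {"x": 0, "y": 0, "z": 0, "yaw": 0, "fingers": 0.3}, {"x": 0, "y": 0, "z": 0, "yaw": 0, "fingers": 0.3}, {"x": 0, "y": 0, "z": 0, "yaw": 0, "fingers": 0.3}]}}

```text
time: 7.1
eef_pos: [0.6182, -0.2079, 0.131]
tcp_rot: [0.713, 0.701, 0.001, 0.002]
contact_force: [-0.0, 0.1, 0.6]
opening: 0.702
finger_force: 0.0
```

Request:
{"fn": "move_arm", "kwargs": {"plan": [{"x": 0, "y": 0, "z": -0.04, "yaw": 0, "fingers": 0.3}, {"x": 0, "y": 0, "z": -0.08, "yaw": 0, "fingers": 0.3}, {"x": 0, "y": 0, "z": -0.12, "yaw": 0, "fingers": 0.3}, {"x": 0, "y": 0, "z": -0.12, "yaw": 0, "fingers": 0.3}, {"x": 0, "y": 0, "z": -0.12, "yaw": 0, "fingers": 0.3}]}}

```text
time: 7.6
eef_pos: [0.6182, -0.2079, 0.2517]
tcp_rot: [0.713, 0.701, 0.001, 0.002]
contact_force: [0.1, -0.6, -1.0]
opening: 0.701
finger_force: 0.0
```

```bash
cat >> h.py <<'E'
def blob(im,box,t=28):
    m=cv2.inRange(im,(0,0,0),(t,t,t));k=np.zeros_like(m);k[box[1]:box[3],box[0]:box[2]]=255;m&=k
    c=max(cv2.findContours(m,0,2)[0],key=cv2.contourArea);return cv2.minEnclosingCircle(c)
E
python3 - <<'E'
from h import *
for i in range(2): ctrl.read_camera("top")
s=ctrl.get_state();print(s["time"],s["eef_pos"],s["tcp_rot"])
im=ctrl.read_camera("wrist")[:,:,::-1];C=cam("wrist",s);sd=ctrl.read_camera("side")[:,:,::-1]
cv2.imwrite('pics/w3.png',im)
e=blob(im,(280,130,355,240));f=blob(sd,(300,150,335,175),60);print(e,f,tri(C,e[0],cam("side"),f[0]))
plan([(.5,-.28,.33,52,.5),(.4066,-.361,.30,52,.5,2)])
E
```

```text
7.7 [ 0.61665743 -0.20716265  0.24788378] [ 7.13088883e-01  7.01072859e-01 -2.91663402e-04 -1.00328098e-03]
((316.6669921875, 197.7476043701172), 18.05796241760254) ((320.5, 164.5), 3.8079864978790283) (array([ 0.61619068, -0.20573111,  0.14997259]), np.float64(0.000595074247255545))
[{"x":-0.015,"y":-0.023,"z":-0.017,"yaw":0.129,"fingers":0.5},{"x":-0.03,"y":-0.046,"z":-0.033,"yaw":0.258,"fingers":0.5},{"x":-0.045,"y":-0.069,"z":-0.05,"yaw":0.388,"fingers":0.5},{"x":-0.06,"y":-0.092,"z":-0.066,"yaw":0.517,"fingers":0.5},{"x":-0.075,"y":-0.115,"z":-0.083,"yaw":0.646,"fingers":0.5}]
[{"x":-0.04,"y":-0.008,"z":0.01,"yaw":0,"fingers":0.5},{"x":-0.081,"y":-0.016,"z":0.02,"yaw":0,"fingers":0.5},{"x":-0.121,"y":-0.024,"z":0.03,"yaw":0,"fingers":0.5},{"x":-0.121,"y":-0.024,"z":0.03,"yaw":0,"fingers":0.5},{"x":-0.121,"y":-0.024,"z":0.03,"yaw":0,"fingers":0.5}]
end [ 0.4067 -0.3607  0.2999] 52.0
```

Knob measured at y −0.206, z 0.150, so the lever is in neutral. Next is the weight.

Request:
{"fn": "move_arm", "kwargs": {"plan": [{"x": -0.015, "y": -0.023, "z": -0.017, "yaw": 0.129, "fingers": 0.5}, {"x": -0.03, "y": -0.046, "z": -0.033, "yaw": 0.258, "fingers": 0.5}, {"x": -0.045, "y": -0.069, "z": -0.05, "yaw": 0.388, "fingers": 0.5}, {"x": -0.06, "y": -0.092, "z": -0.066, "yaw": 0.517, "fingers": 0.5}, {"x": -0.075, "y": -0.115, "z": -0.083, "yaw": 0.646, "fingers": 0.5}]}}

```text
time: 8.3
eef_pos: [0.4996, -0.2806, 0.331]
tcp_rot: [0.9, 0.436, -0.001, -0.001]
contact_force: [0.7, -0.9, 0.4]
opening: 0.498
finger_force: 0.0
```

Request:
{"fn": "move_arm", "kwargs": {"plan": [{"x": -0.04, "y": -0.008, "z": 0.01, "yaw": 0, "fingers": 0.5}, {"x": -0.081, "y": -0.016, "z": 0.02, "yaw": 0, "fingers": 0.5}, {"x": -0.121, "y": -0.024, "z": 0.03, "yaw": 0, "fingers": 0.5}, {"x": -0.121, "y": -0.024, "z": 0.03, "yaw": 0, "fingers": 0.5}, {"x": -0.121, "y": -0.024, "z": 0.03, "yaw": 0, "fingers": 0.5}]}}

```text
time: 8.8
eef_pos: [0.4068, -0.3612, 0.3008]
tcp_rot: [0.899, 0.438, -0.0, -0.001]
contact_force: [0.8, 0.7, 0.6]
opening: 0.495
finger_force: 0.0
```

```bash
python3 - <<'E'
from h import *
for i in range(3): ctrl.read_camera("top")
s=ctrl.get_state();print(s["time"],s["eef_pos"],s["tcp_rot"])
im=ctrl.read_camera("wrist")[:,:,::-1];cv2.imwrite('pics/w4.png',im)
C=cam("wrist",s);u=np.array([.616,.788,0]);m=np.array([.4066,-.361,.212])
print([proj(C,m+t*u) for t in(-.05,0,.05)])
E
```

```text
8.95 [ 0.40833005 -0.36046675  0.3022781 ] [ 8.98454729e-01  4.39066129e-01  1.57853279e-04 -9.84995093e-05]
[array([316.61607186, 266.27520254]), array([316.49880395, 205.45247586]), array([316.36604795, 136.59662596])]
```

View pics/w4.png

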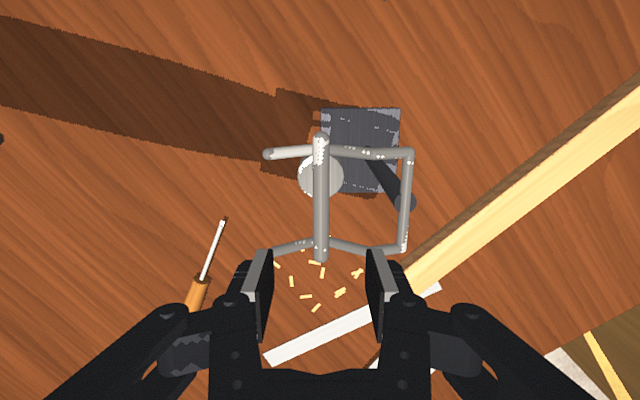

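The T-bar shows from (321,134) to (321,261). That is about 3 mm off the prediction, so I'll correct x +1 mm, y +2 mm and go down.

Request:
{"fn": "move_arm", "kwargs": {"plan": [{"x": 0.001, "y": 0.002, "z": 0.03, "yaw": 0, "fingers": 0.5}, {"x": 0.001, "y": 0.002, "z": 0.06, "yaw": 0, "fingers": 0.5}, {"x": 0.001, "y": 0.002, "z": 0.09, "yaw": 0, "fingers": 0.5}, {"x": 0.001, "y": 0.002, "z": 0.111, "yaw": 0, "fingers": 0.5}, {"x": 0.001, "y": 0.002, "z": 0.111, "yaw": 0, "fingers": 0.5}], "force": 70}}

```text
time: 9.5
eef_pos: [0.4091, -0.359, 0.1876]
tcp_rot: [0.898, 0.439, -0.001, -0.004]
contact_force: [0.6, -0.1, -0.4]
opening: 0.499
finger_force: 0.0
```

Request:
{"fn": "move_arm", "kwargs": {"plan": [{"x": 0, "y": 0, "z": 0, "yaw": 0, "fingers": 1}, {"x": 0, "y": 0, "z": 0, "yaw": 0, "fingers": 1}, {"x": 0, "y": 0, "z": 0, "yaw": 0, "fingers": 1}, {"x": 0, "y": 0, "z": 0, "yaw": 0, "fingers": 1}, {"x": 0, "y": 0, "z": 0, "yaw": 0, "fingers": 1}]}}

```text
time: 10.0
eef_pos: [0.4094, -0.3611, 0.1935]
tcp_rot: [0.899, 0.439, -0.0, -0.001]
contact_force: [-4.3, 3.5, 2.6]
opening: 0.112
finger_force: 68.2
```

Request:
{"fn": "move_arm", "kwargs": {"plan": [{"x": 0, "y": 0, "z": -0.02, "yaw": 0, "fingers": 1}, {"x": 0, "y": 0, "z": -0.04, "yaw": 0, "fingers": 1}, {"x": 0, "y": 0, "z": -0.06, "yaw": 0, "fingers": 1}, {"x": 0, "y": 0, "z": -0.08, "yaw": 0, "fingers": 1}, {"x": 0, "y": 0, "z": -0.1, "yaw": 0, "fingers": 1}]}}

```text
time: 10.5
eef_pos: [0.4096, -0.3612, 0.2924]
tcp_rot: [0.899, 0.439, 0.0, 0.0]
contact_force: [-0.7, -0.3, -3.6]
opening: 0.115
finger_force: 68.7
```

Request:
{"fn": "move_arm", "kwargs": {"plan": [{"x": 0, "y": 0, "z": -0.02, "yaw": 0, "fingers": 1}, {"x": 0, "y": 0, "z": -0.04, "yaw": 0, "fingers": 1}, {"x": 0, "y": 0, "z": -0.05, "yaw": 0, "fingers": 1}, {"x": 0, "y": 0, "z": -0.05, "yaw": 0, "fingers": 1}, {"x": 0, "y": 0, "z": -0.05, "yaw": 0, "fingers": 1}]}}

```text
time: 11.0
eef_pos: [0.4095, -0.3612, 0.3405]
tcp_rot: [0.899, 0.438, -0.0, -0.001]
contact_force: [-0.8, -0.6, -4.9]
opening: 0.118
finger_force: 68.8
```

```bash
python3 - <<'E'
from h import *
plan([(.56,-.16,.34,70,1),(.627,-.0795,.30,89,1),(.627,-.0795,.15,89,1,2)],step=.04)
E
```

```text
[{"x":0.036,"y":-0.001,"z":0,"yaw":-0.045,"fingers":1},{"x":0.072,"y":-0.001,"z":0,"yaw":-0.09,"fingers":1},{"x":0.108,"y":-0.002,"z":0,"yaw":-0.135,"fingers":1},{"x":0.144,"y":-0.003,"z":0,"yaw":-0.179,"fingers":1},{"x":0.179,"y":-0.004,"z":0,"yaw":-0.224,"fingers":1}]
[{"x":0.036,"y":0.008,"z":0,"yaw":-0.045,"fingers":1},{"x":0.071,"y":0.015,"z":0,"yaw":-0.09,"fingers":1},{"x":0.104,"y":0.024,"z":0.014,"yaw":-0.201,"fingers":1},{"x":0.138,"y":0.032,"z":0.027,"yaw":-0.311,"fingers":1},{"x":0.172,"y":0.041,"z":0.04,"yaw":-0.422,"fingers":1}]
[{"x":-0,"y":0,"z":0.038,"yaw":0,"fingers":1},{"x":-0,"y":0,"z":0.075,"yaw":0,"fingers":1},{"x":-0,"y":0,"z":0.113,"yaw":0,"fingers":1},{"x":-0,"y":0,"z":0.15,"yaw":0,"fingers":1},{"x":-0,"y":0,"z":0.15,"yaw":0,"fingers":1}]
[{"x":-0,"y":0,"z":0,"yaw":0,"fingers":1}]
end [ 0.6267 -0.0794  0.1505] 89.0
```

Request:
{"fn": "move_arm", "kwargs": {"plan": [{"x": 0.036, "y": 0, "z": 0, "yaw": -0.045, "fingers": 1}, {"x": 0.072, "y": -0.001, "z": 0, "yaw": -0.09, "fingers": 1}, {"x": 0.108, "y": -0.002, "z": 0, "yaw": -0.135, "fingers": 1}, {"x": 0.144, "y": -0.003, "z": 0, "yaw": -0.179, "fingers": 1}, {"x": 0.179, "y": -0.004, "z": 0, "yaw": -0.224, "fingers": 1}]}}

```text
time: 11.5
eef_pos: [0.5169, -0.2163, 0.3391]
tcp_rot: [0.844, 0.537, -0.001, -0.002]
contact_force: [0.8, -1.2, -5.4]
opening: 0.115
finger_force: 68.7
```

Request:
{"fn": "move_arm", "kwargs": {"plan": [{"x": 0.036, "y": 0.008, "z": 0, "yaw": -0.045, "fingers": 1}, {"x": 0.071, "y": 0.015, "z": 0, "yaw": -0.09, "fingers": 1}, {"x": 0.104, "y": 0.024, "z": 0.014, "yaw": -0.201, "fingers": 1}, {"x": 0.138, "y": 0.032, "z": 0.027, "yaw": -0.311, "fingers": 1}, {"x": 0.172, "y": 0.041, "z": 0.04, "yaw": -0.422, "fingers": 1}]}}

```text
time: 12.0
eef_pos: [0.6269, -0.0782, 0.2985]
tcp_rot: [0.711, 0.703, -0.001, -0.001]
contact_force: [-0.0, -1.9, -4.9]
opening: 0.118
finger_force: 68.7
```

Request:
{"fn": "move_arm", "kwargs": {"plan": [{"x": 0, "y": 0, "z": 0.038, "yaw": 0, "fingers": 1}, {"x": 0, "y": 0, "z": 0.075, "yaw": 0, "fingers": 1}, {"x": 0, "y": 0, "z": 0.113, "yaw": 0, "fingers": 1}, {"x": 0, "y": 0, "z": 0.15, "yaw": 0, "fingers": 1}, {"x": 0, "y": 0, "z": 0.15, "yaw": 0, "fingers": 1}]}}

```text
time: 12.5
eef_pos: [0.6209, -0.0779, 0.1417]
tcp_rot: [0.713, 0.701, -0.005, -0.008]
contact_force: [-2.3, 1.4, -5.7]
opening: 0.117
finger_force: 69.0
```

```bash
python3 - <<'E'
from h import *
for i in range(4): ctrl.read_camera("top")
s=ctrl.get_state();print(s["time"],s["eef_pos"],s["tcp_rot"],s["contact_force"])
im=ctrl.read_camera("wrist")[:,:,::-1];sd=ctrl.read_camera("side")[:,:,::-1]
o=np.zeros((400,800,3),np.uint8);o[:,:400]=im[:,120:520];o[:,400:]=cv2.resize(sd[140:280,230:370],(400,400));cv2.imwrite('pics/v5.png',o)
p=s["eef_pos"].copy();p[2]-=.0865;print(proj(cam("side"),p),proj(cam("side"),(.627,-.0795,.02)))
E
```

```text
12.7 [ 0.62853637 -0.08022822  0.1539637 ] [0.71310668 0.70105203 0.00107748 0.00193476] [-0.70877806 -0.47007448 -4.51410966]
[295.31792255 210.61100152] [296.3843399  225.57971283]
```

View pics/v5.png

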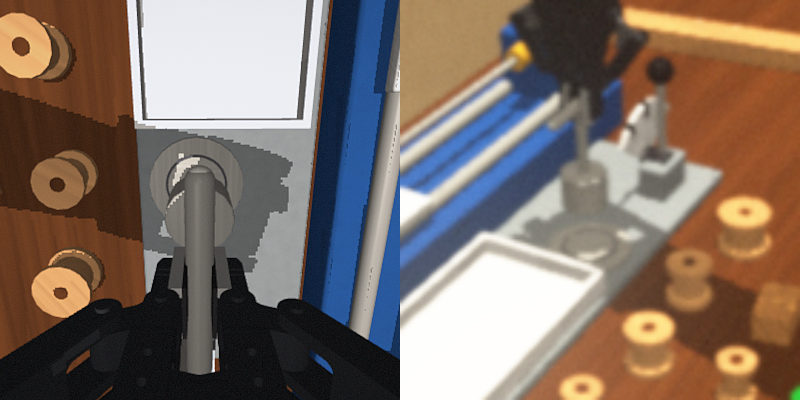

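The side and wrist views put the base directly above the pan, with the pan centre at about (295,225) in the side view. I'll lower it.

Request:
{"fn": "move_arm", "kwargs": {"plan": [{"x": 0, "y": 0, "z": 0.01, "yaw": 0, "fingers": 1}, {"x": 0, "y": 0, "z": 0.02, "yaw": 0, "fingers": 1}, {"x": 0, "y": 0, "z": 0.03, "yaw": 0, "fingers": 1}, {"x": 0, "y": 0, "z": 0.036, "yaw": 0, "fingers": 1}, {"x": 0, "y": 0, "z": 0.04, "yaw": 0, "fingers": 1}]}}

```text
time: 13.3
eef_pos: [0.6262, -0.0795, 0.1097]
tcp_rot: [0.713, 0.701, -0.001, -0.001]
contact_force: [-0.5, -0.1, -4.0]
opening: 0.114
finger_force: 68.8
```

Request:
{"fn": "move_arm", "kwargs": {"plan": [{"x": 0, "y": 0, "z": 0.002, "yaw": 0, "fingers": 1}, {"x": 0, "y": 0, "z": 0.004, "yaw": 0, "fingers": 1}, {"x": 0, "y": 0, "z": 0.005, "yaw": 0, "fingers": 1}, {"x": 0, "y": 0, "z": 0.005, "yaw": 0, "fingers": 1}, {"x": 0, "y": 0, "z": 0.005, "yaw": 0, "fingers": 1}]}}

```text
time: 13.8
eef_pos: [0.6273, -0.0798, 0.1072]
tcp_rot: [0.713, 0.701, 0.0, 0.0]
contact_force: [0.1, -0.2, -0.4]
opening: 0.114
finger_force: 69.2
```

Request:
{"fn": "move_arm", "kwargs": {"plan": [{"x": 0, "y": 0, "z": 0, "yaw": 0, "fingers": 0.8}, {"x": 0, "y": 0, "z": 0, "yaw": 0, "fingers": 0.6}, {"x": 0, "y": 0, "z": 0, "yaw": 0, "fingers": 0.5}, {"x": 0, "y": 0, "z": 0, "yaw": 0, "fingers": 0.5}, {"x": 0, "y": 0, "z": 0, "yaw": 0, "fingers": 0.5}], "force": 40}}

```text
time: 14.3
eef_pos: [0.6271, -0.0798, 0.1066]
tcp_rot: [0.713, 0.701, 0.0, 0.0]
contact_force: [0.9, -0.1, -0.6]
opening: 0.502
finger_force: 0.0
```

Request:
{"fn": "move_arm", "kwargs": {"plan": [{"x": 0, "y": 0, "z": -0.03, "yaw": 0, "fingers": 0.5}, {"x": 0, "y": 0, "z": -0.06, "yaw": 0, "fingers": 0.5}, {"x": 0, "y": 0, "z": -0.1, "yaw": 0, "fingers": 0.4}, {"x": 0, "y": 0, "z": -0.14, "yaw": 0, "fingers": 0.4}, {"x": 0, "y": 0, "z": -0.17, "yaw": 0, "fingers": 0.3}]}}

```text
time: 14.8
eef_pos: [0.6275, -0.0799, 0.2797]
tcp_rot: [0.713, 0.701, 0.001, 0.002]
contact_force: [0.1, 0.2, 0.2]
opening: 0.699
finger_force: 0.0
```

```bash
python3 - <<'E'
from h import *
for i in range(3): ctrl.read_camera("top")
s=ctrl.get_state();print(s["time"],s["eef_pos"],s["tcp_rot"],s["contact_force"])
im,o=spools("wrist")
for q in o: print(np.round(q,3))
sd=ctrl.read_camera("side")[:,:,::-1];im=im[:,:,::-1]
o=np.zeros((400,800,3),np.uint8);o[:,:400]=im[:,60:460];o[:,400:]=cv2.resize(sd[140:280,230:370],(400,400));cv2.imwrite('pics/v6.png',o)
E
```

```text
14.95 [ 0.62829689 -0.08006965  0.27995017] [0.71304937 0.70110592 0.00162212 0.00290554] [ 0.19840128 -1.01485906 -0.11126684]
[ 2.21607e+02  2.29000e+02  2.36240e+01  1.21800e+03  5.10000e-01
 -1.63000e-01]
[1.9950e+02 6.0000e+01 2.1983e+01 1.2960e+03 5.0700e-01 2.9000e-02]
[1.20095e+02 5.48140e+01 1.77650e+01 7.98000e+02 4.25000e-01 3.60000e-02]
```

View pics/v6.png

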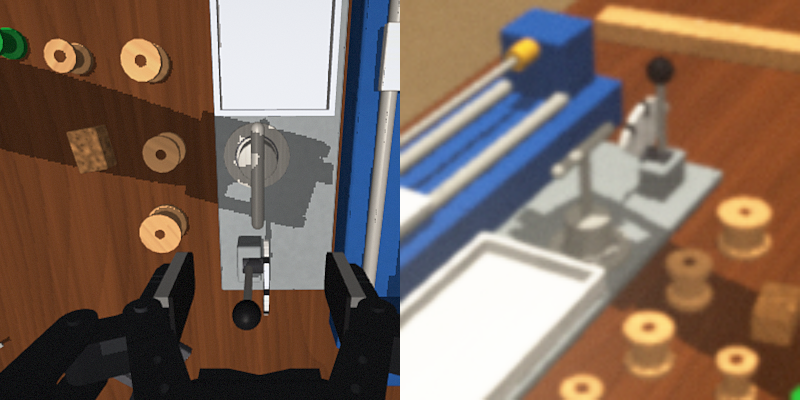

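The weight stands upright in the middle of the pan. On to the bobbins: A at (223,153) in the wrist image, then B and C.

```bash
python3 - <<'E'
from h import *
s=ctrl.get_state();C=cam("wrist",s);print('A',onz(C,(222,152.5),.04))
im,o=spools("top")
for q in o:
    if .38<q[4]<.56: print(np.round(q[2:],3))
plan([(.514,-.070,.22,89,.3),(.514,-.070,.012,89,.3,2)])
E
```

```text
A [ 0.51798262 -0.06693704  0.04      ]
[7.929e+00 1.640e+02 4.270e-01 1.250e-01]
[ 10.011 254.      0.422   0.402]
[7.433e+00 6.250e+01 5.070e-01 3.400e-02]
[ 9.768e+00  2.565e+02  5.030e-01 -1.670e-01]
[  6.614 106.5     0.515   0.12 ]
[  6.535 104.5     0.515   0.212]
[  9.876 254.      0.508   0.311]
[{"x":0.003,"y":-0.037,"z":0.018,"yaw":0,"fingers":0.3},{"x":0.005,"y":-0.075,"z":0.036,"yaw":0,"fingers":0.3},{"x":0.008,"y":-0.112,"z":0.054,"yaw":0,"fingers":0.3},{"x":0.008,"y":-0.112,"z":0.096,"yaw":0,"fingers":0.3},{"x":0.008,"y":-0.112,"z":0.137,"yaw":0,"fingers":0.3}]
[{"x":-0,"y":-0,"z":0.042,"yaw":0,"fingers":0.3},{"x":-0,"y":-0,"z":0.084,"yaw":0,"fingers":0.3},{"x":-0,"y":-0,"z":0.125,"yaw":0,"fingers":0.3},{"x":-0,"y":-0,"z":0.125,"yaw":0,"fingers":0.3},{"x":-0,"y":-0,"z":0.125,"yaw":0,"fingers":0.3}]
end [ 0.5142 -0.0696  0.0121] 89.0
```

Request:
{"fn": "move_arm", "kwargs": {"plan": [{"x": 0.003, "y": -0.037, "z": 0.018, "yaw": 0, "fingers": 0.3}, {"x": 0.006, "y": -0.075, "z": 0.036, "yaw": 0, "fingers": 0.3}, {"x": 0.009, "y": -0.111, "z": 0.07, "yaw": 0, "fingers": 0.3}, {"x": 0.009, "y": -0.111, "z": 0.11, "yaw": 0, "fingers": 0.3}, {"x": 0.009, "y": -0.111, "z": 0.15, "yaw": 0, "fingers": 0.3}]}}

```text
time: 15.6
eef_pos: [0.5138, -0.0682, 0.1234]
tcp_rot: [0.713, 0.701, -0.0, -0.001]
contact_force: [0.4, -0.6, -0.3]
opening: 0.703
finger_force: 0.0
```

Request:
{"fn": "move_arm", "kwargs": {"plan": [{"x": 0, "y": 0, "z": 0.035, "yaw": 0, "fingers": 0.3}, {"x": 0, "y": 0, "z": 0.065, "yaw": 0, "fingers": 0.3}, {"x": 0, "y": 0, "z": 0.09, "yaw": 0, "fingers": 0.3}, {"x": 0, "y": 0, "z": 0.105, "yaw": 0, "fingers": 0.3}, {"x": 0, "y": 0, "z": 0.112, "yaw": 0, "fingers": 0.3}]}}

```text
time: 16.1
eef_pos: [0.514, -0.0682, 0.0116]
tcp_rot: [0.713, 0.701, -0.001, -0.002]
contact_force: [-0.3, 0.9, 0.4]
opening: 0.7
finger_force: 0.0
```

Request:
{"fn": "move_arm", "kwargs": {"plan": [{"x": 0, "y": 0, "z": 0.003, "yaw": 0, "fingers": 0.3}, {"x": 0, "y": 0, "z": 0.003, "yaw": 0, "fingers": 0.8}, {"x": 0, "y": 0, "z": 0.003, "yaw": 0, "fingers": 0.8}, {"x": 0, "y": 0, "z": 0.003, "yaw": 0, "fingers": 0.8}, {"x": 0, "y": 0, "z": 0.003, "yaw": 0, "fingers": 0.8}]}}

```text
time: 16.6
eef_pos: [0.5168, -0.0691, 0.0123]
tcp_rot: [0.713, 0.701, 0.0, 0.001]
contact_force: [0.7, 0.5, 2.6]
opening: 0.474
finger_force: 40.5
```

```bash
python3 - <<'E'
from h import *
s=ctrl.get_state();p=s["eef_pos"];print(s["finger_force"],s["opening"])
plan([(p[0],p[1],.13,89,.8),(.53,.04,.13,89,.8),(.649,.042,.13,89,.8),(.649,.042,.07,89,.8,1)])
E
```

```text
40.494621992111206 0.47374006962434906
[{"x":0,"y":0,"z":-0.039,"yaw":0,"fingers":0.8},{"x":0,"y":0,"z":-0.078,"yaw":0,"fingers":0.8},{"x":0,"y":0,"z":-0.118,"yaw":0,"fingers":0.8},{"x":0.036,"y":0.004,"z":-0.118,"yaw":0,"fingers":0.8},{"x":0.073,"y":0.008,"z":-0.118,"yaw":0,"fingers":0.8}]
[{"x":0.036,"y":0.003,"z":0,"yaw":0,"fingers":0.8},{"x":0.038,"y":0.043,"z":0,"yaw":0,"fingers":0.8},{"x":0.039,"y":0.083,"z":0,"yaw":0,"fingers":0.8},{"x":0.04,"y":0.122,"z":0,"yaw":0,"fingers":0.8},{"x":0.04,"y":0.122,"z":0.03,"yaw":0,"fingers":0.8}]
[{"x":0,"y":0,"z":0.03,"yaw":0,"fingers":0.8},{"x":0,"y":0,"z":0.03,"yaw":0,"fingers":0.8}]
end [0.6487 0.0417 0.0703] 89.0
```

Request:
{"fn": "move_arm", "kwargs": {"plan": [{"x": 0, "y": 0, "z": -0.039, "yaw": 0, "fingers": 0.8}, {"x": 0, "y": 0, "z": -0.078, "yaw": 0, "fingers": 0.8}, {"x": 0, "y": 0, "z": -0.118, "yaw": 0, "fingers": 0.8}, {"x": 0.036, "y": 0.004, "z": -0.118, "yaw": 0, "fingers": 0.8}, {"x": 0.073, "y": 0.008, "z": -0.118, "yaw": 0, "fingers": 0.8}]}}

```text
time: 17.1
eef_pos: [0.5269, 0.0038, 0.1321]
tcp_rot: [0.714, 0.7, 0.002, 0.002]
contact_force: [0.4, 0.2, -0.6]
opening: 0.478
finger_force: 40.7
```

Request:
{"fn": "move_arm", "kwargs": {"plan": [{"x": 0.036, "y": 0.003, "z": 0, "yaw": 0, "fingers": 0.8}, {"x": 0.038, "y": 0.043, "z": 0, "yaw": 0, "fingers": 0.8}, {"x": 0.039, "y": 0.083, "z": 0, "yaw": 0, "fingers": 0.8}, {"x": 0.04, "y": 0.122, "z": 0, "yaw": 0, "fingers": 0.8}, {"x": 0.04, "y": 0.122, "z": 0.03, "yaw": 0, "fingers": 0.8}]}}

```text
time: 17.6
eef_pos: [0.6561, 0.0414, 0.1053]
tcp_rot: [0.713, 0.701, 0.005, 0.006]
contact_force: [0.3, -0.1, 0.7]
opening: 0.478
finger_force: 40.8
```

Request:
{"fn": "move_arm", "kwargs": {"plan": [{"x": 0, "y": 0, "z": 0.02, "yaw": 0, "fingers": 0.8}, {"x": 0, "y": 0, "z": 0.04, "yaw": 0, "fingers": 0.8}, {"x": 0, "y": 0, "z": 0.052, "yaw": 0, "fingers": 0.8}, {"x": 0, "y": 0, "z": 0.06, "yaw": 0, "fingers": 0.8}, {"x": 0, "y": 0, "z": 0.062, "yaw": 0, "fingers": 0.8}]}}

```text
time: 18.1
eef_pos: [0.6476, 0.042, 0.0367]
tcp_rot: [0.713, 0.701, -0.0, -0.0]
contact_force: [-0.1, 0.1, -0.9]
opening: 0.478
finger_force: 40.8
```

Request:
{"fn": "move_arm", "kwargs": {"plan": [{"x": 0, "y": 0, "z": 0.002, "yaw": 0, "fingers": 0.8}, {"x": 0, "y": 0, "z": 0.004, "yaw": 0, "fingers": 0.8}, {"x": 0, "y": 0, "z": 0.005, "yaw": 0, "fingers": 0.8}, {"x": 0, "y": 0, "z": 0.005, "yaw": 0, "fingers": 0.8}, {"x": 0, "y": 0, "z": 0.005, "yaw": 0, "fingers": 0.5}]}}

```text
time: 18.6
eef_pos: [0.6483, 0.0419, 0.0328]
tcp_rot: [0.713, 0.701, 0.0, 0.0]
contact_force: [0.7, 0.2, -0.1]
opening: 0.501
finger_force: 0.0
```

Request:
{"fn": "move_arm", "kwargs": {"plan": [{"x": 0, "y": 0, "z": 0, "yaw": 0, "fingers": 0.3}, {"x": 0, "y": 0, "z": 0, "yaw": 0, "fingers": 0.3}, {"x": 0, "y": 0, "z": -0.04, "yaw": 0, "fingers": 0.3}, {"x": 0, "y": 0, "z": -0.08, "yaw": 0, "fingers": 0.3}, {"x": 0, "y": 0, "z": -0.12, "yaw": 0, "fingers": 0.3}]}}

```text
time: 19.1
eef_pos: [0.6477, 0.0419, 0.1534]
tcp_rot: [0.713, 0.701, -0.0, -0.0]
contact_force: [0.3, 0.2, -0.5]
opening: 0.696
finger_force: 0.0
```

```bash
cat >> h.py <<'E'
def both():
    s=ctrl.get_state();print(s["time"],s["eef_pos"],s["opening"])
    for n in("wrist","top"):
        im,o=spools(n);cv2.imwrite("pics/%s_%d.png"%(n,s["time"]*100),im[:,:,::-1])
        for q in o:
            if .38<q[4]<.72 and -.2<q[5]<.45: print(n,np.round(q[2:],3))
E
python3 - <<'E'
from h import *
for i in range(2): ctrl.read_camera("top")
both()
plan([(.506,.028,.16,89,.3),(.506,.028,.05,89,.3),(.506,.028,.015,89,.3,1)])
E
```

```text
19.2 [0.65251675 0.04164647 0.16089928] 0.7013600320234207
wrist [ 1.9589e+01  5.0700e+02  5.0700e-01 -1.6600e-01]
wrist [ 3.191e+01  1.551e+03  4.380e-01 -5.900e-02]
wrist [1.4603e+01 1.2950e+02 6.3600e-01 5.2000e-02]
wrist [2.4698e+01 1.5705e+03 5.1900e-01 1.2100e-01]
wrist [3.1977e+01 1.5665e+03 4.3400e-01 1.2800e-01]
top [ 1.0062e+01  1.7900e+02  4.2800e-01 -6.7000e-02]
top [ 10.014 256.      0.422   0.402]
top [ 9.768e+00  2.585e+02  5.030e-01 -1.670e-01]
top [  6.541 105.5     0.515   0.212]
top [  9.876 255.      0.508   0.311]
[{"x":-0.004,"y":-0.036,"z":-0.001,"yaw":0,"fingers":0.3},{"x":-0.008,"y":-0.071,"z":-0.003,"yaw":0,"fingers":0.3},{"x":-0.012,"y":-0.107,"z":-0.004,"yaw":0,"fingers":0.3},{"x":-0.016,"y":-0.143,"z":-0.006,"yaw":0.001,"fingers":0.3},{"x":-0.016,"y":-0.143,"z":0.031,"yaw":0.001,"fingers":0.3}]
[{"x":-0,"y":0,"z":0.037,"yaw":-0,"fingers":0.3},{"x":-0,"y":0,"z":0.073,"yaw":-0,"fingers":0.3},{"x":-0,"y":0,"z":0.108,"yaw":-0,"fingers":0.3},{"x":-0,"y":0,"z":0.108,"yaw":-0,"fingers":0.3}]
end [0.5056 0.0283 0.0152] 89.0
```

Request:
{"fn": "move_arm", "kwargs": {"plan": [{"x": -0.004, "y": -0.036, "z": 0, "yaw": 0, "fingers": 0.3}, {"x": -0.008, "y": -0.072, "z": -0.003, "yaw": 0, "fingers": 0.3}, {"x": -0.012, "y": -0.107, "z": -0.006, "yaw": 0, "fingers": 0.3}, {"x": -0.016, "y": -0.143, "z": -0.006, "yaw": 0, "fingers": 0.3}, {"x": -0.016, "y": -0.143, "z": -0.006, "yaw": 0, "fingers": 0.3}]}}

```text
time: 19.8
eef_pos: [0.4988, 0.029, 0.1544]
tcp_rot: [0.713, 0.701, -0.003, -0.004]
contact_force: [-0.1, 0.4, 0.0]
opening: 0.698
finger_force: 0.0
```

```bash
python3 - <<'E'
from h import *
for i in range(3): ctrl.read_camera("top")
both()
E
```

```text
19.95 [0.50469297 0.02835489 0.15748098] 0.7010088228252888
wrist [ 1.7529e+01  2.1800e+02  5.0700e-01 -1.5200e-01]
wrist [ 1.4828e+01  1.5350e+02  4.4600e-01 -6.8000e-02]
wrist [1.4327e+01 1.5350e+02 4.9500e-01 4.4000e-02]
wrist [3.0652e+01 2.3535e+03 6.6200e-01 3.5000e-02]
wrist [2.5928e+01 1.1850e+02 6.4100e-01 4.7000e-02]
wrist [2.4433e+01 1.6830e+03 5.2000e-01 1.2100e-01]
wrist [3.2072e+01 2.7895e+03 4.3100e-01 1.2700e-01]
top [ 9.849e+00  1.765e+02  4.260e-01 -6.700e-02]
top [ 7.28  69.     0.426  0.13 ]
top [ 10.011 254.      0.422   0.402]
top [ 9.768e+00  2.555e+02  5.030e-01 -1.670e-01]
top [  6.535 104.5     0.515   0.212]
top [  9.862 251.5     0.509   0.31 ]
top [7.762e+00 1.530e+02 6.460e-01 4.200e-02]
```

```bash
python3 - <<'E'
from h import *
import glob
f='pics/wrist_1995.png';im=cv2.imread(f)[:,:,::-1].copy()
C=cam("wrist");h=cv2.cvtColor(im,cv2.COLOR_RGB2HSV)
B=proj(C,(.505,.028,.04));print(B, proj(C,(.526,.028,.04)))
x,y=B.astype(int)
for d in(-60,-40,-25,-10,0,10,25,40,60): print(d,h[y,x+d],h[min(y+d,399),x])
E
```

```text
[316.71651642 191.79871219] [342.71154202 191.34821262]
-60 [  9 157  70] [ 11 179 117]
-40 [ 11 206  63] [ 11 172  71]
-25 [ 13 183  67] [ 14 146  75]
-10 [ 13 134 152] [ 14 137 158]
0 [ 11 195  51] [ 11 195  51]
10 [ 12 181  69] [ 15 138 152]
25 [ 14 137 147] [ 10 185  66]
40 [ 11 165  62] [  8 165  71]
60 [ 11 150  63] [ 12 165  68]
```

```bash
sed -i 's/(8,60,170),(25,190,255)/(9,60,LO),(25,165,255)/; s/^def spools(n,im=None)/LO=170\ndef spools(n,im=None)/' h.py; python3 - <<'E'
import h; from h import *
h.LO=125
im=cv2.imread('pics/wrist_1995.png')[:,:,::-1].copy()
for q in spools("wrist",im)[1]: print(np.round(q,3))
E
```

```text
[ 3.2350e+02  3.7000e+02  1.7614e+01  2.4000e+02  5.0800e-01 -1.5300e-01]
[ 3.23468e+02  3.59000e+02  2.35530e+01  3.44000e+02  5.08000e-01
 -1.40000e-01]
[ 2.53097e+02  2.92581e+02  1.86780e+01  1.88000e+02  4.46000e-01
 -6.50000e-02]
[2.17506e+02 1.86377e+02 2.06310e+01 1.16650e+03 4.25000e-01 3.40000e-02]
[3.21588e+02 1.86765e+02 2.87830e+01 2.14350e+03 5.09000e-01 3.20000e-02]
[2.28370e+02 1.75568e+02 1.84480e+01 2.34000e+02 4.35000e-01 4.30000e-02]
[5.1450e+02 1.8050e+02 3.0927e+01 2.3830e+03 6.6300e-01 3.5000e-02]
[4.91808e+02 1.69330e+02 2.65440e+01 5.03000e+02 6.44000e-01 4.40000e-02]
[3.36195e+02 6.78740e+01 2.48870e+01 1.73450e+03 5.21000e-01 1.21000e-01]
[2.16186e+02 6.19750e+01 3.53670e+01 3.24150e+03 4.35000e-01 1.27000e-01]
```

Request:
{"fn": "move_arm", "kwargs": {"plan": [{"x": 0.001, "y": 0.002, "z": 0.04, "yaw": 0, "fingers": 0.3}, {"x": 0.001, "y": 0.002, "z": 0.08, "yaw": 0, "fingers": 0.3}, {"x": 0.001, "y": 0.002, "z": 0.11, "yaw": 0, "fingers": 0.3}, {"x": 0.001, "y": 0.002, "z": 0.13, "yaw": 0, "fingers": 0.3}, {"x": 0.001, "y": 0.002, "z": 0.14, "yaw": 0, "fingers": 0.3}]}}

```text
time: 20.55
eef_pos: [0.5061, 0.0295, 0.0158]
tcp_rot: [0.713, 0.701, -0.001, -0.002]
contact_force: [0.1, -0.2, 0.2]
opening: 0.701
finger_force: 0.0
```

Request:
{"fn": "move_arm", "kwargs": {"plan": [{"x": 0, "y": 0, "z": 0.005, "yaw": 0, "fingers": 0.3}, {"x": 0, "y": 0, "z": 0.005, "yaw": 0, "fingers": 0.8}, {"x": 0, "y": 0, "z": 0.005, "yaw": 0, "fingers": 0.8}, {"x": 0, "y": 0, "z": 0.005, "yaw": 0, "fingers": 0.8}, {"x": 0, "y": 0, "z": 0.005, "yaw": 0, "fingers": 0.8}]}}

```text
time: 21.05
eef_pos: [0.5074, 0.0293, 0.0142]
tcp_rot: [0.713, 0.701, 0.001, 0.001]
contact_force: [-0.0, -0.2, 0.2]
opening: 0.483
finger_force: 40.4
```

```bash
python3 - <<'E'
from h import *
s=ctrl.get_state();p=s["eef_pos"];print(p,s["finger_force"],s["opening"])
plan([(p[0],p[1],.13,89,.8),(.53,.117,.13,89,.8),(.649,.117,.13,89,.8,1)])
E
```

```text
[0.5074053  0.02926574 0.01421606] 40.360241532325745 0.4827347007648453
[{"x":0,"y":0,"z":-0.039,"yaw":0,"fingers":0.8},{"x":0,"y":0,"z":-0.077,"yaw":0,"fingers":0.8},{"x":0,"y":0,"z":-0.116,"yaw":0.001,"fingers":0.8},{"x":0.029,"y":0.007,"z":-0.116,"yaw":0.001,"fingers":0.8},{"x":0.059,"y":0.014,"z":-0.116,"yaw":0.001,"fingers":0.8}]
[{"x":0.029,"y":0.007,"z":0,"yaw":-0,"fingers":0.8},{"x":0.03,"y":0.047,"z":0,"yaw":-0,"fingers":0.8},{"x":0.031,"y":0.086,"z":0,"yaw":-0,"fingers":0.8},{"x":0.031,"y":0.126,"z":0,"yaw":-0,"fingers":0.8},{"x":0.031,"y":0.126,"z":0,"yaw":-0,"fingers":0.8}]
end [0.6489 0.1168 0.1302] 89.0
```

Request:
{"fn": "move_arm", "kwargs": {"plan": [{"x": 0, "y": 0, "z": -0.039, "yaw": 0, "fingers": 0.8}, {"x": 0, "y": 0, "z": -0.077, "yaw": 0, "fingers": 0.8}, {"x": 0, "y": 0, "z": -0.116, "yaw": 0, "fingers": 0.8}, {"x": 0.029, "y": 0.007, "z": -0.116, "yaw": 0, "fingers": 0.8}, {"x": 0.059, "y": 0.014, "z": -0.116, "yaw": 0, "fingers": 0.8}]}}

```text
time: 21.55
eef_pos: [0.5234, 0.0882, 0.1323]
tcp_rot: [0.714, 0.7, 0.002, 0.002]
contact_force: [0.3, -0.1, -0.9]
opening: 0.475
finger_force: 40.7
```

Request:
{"fn": "move_arm", "kwargs": {"plan": [{"x": 0.029, "y": 0.007, "z": 0, "yaw": 0, "fingers": 0.8}, {"x": 0.03, "y": 0.047, "z": 0, "yaw": 0, "fingers": 0.8}, {"x": 0.031, "y": 0.086, "z": 0, "yaw": 0, "fingers": 0.8}, {"x": 0.031, "y": 0.126, "z": 0, "yaw": 0, "fingers": 0.8}, {"x": 0.031, "y": 0.126, "z": 0.03, "yaw": 0, "fingers": 0.8}]}}

```text
time: 22.05
eef_pos: [0.6567, 0.1167, 0.1057]
tcp_rot: [0.713, 0.701, 0.006, 0.006]
contact_force: [0.8, -0.6, 0.6]
opening: 0.477
finger_force: 40.8
```

Request:
{"fn": "move_arm", "kwargs": {"plan": [{"x": 0, "y": 0, "z": 0.02, "yaw": 0, "fingers": 0.8}, {"x": 0, "y": 0, "z": 0.04, "yaw": 0, "fingers": 0.8}, {"x": 0, "y": 0, "z": 0.052, "yaw": 0, "fingers": 0.8}, {"x": 0, "y": 0, "z": 0.058, "yaw": 0, "fingers": 0.8}, {"x": 0, "y": 0, "z": 0.061, "yaw": 0, "fingers": 0.8}]}}

```text
time: 22.55
eef_pos: [0.6483, 0.1169, 0.0383]
tcp_rot: [0.713, 0.701, 0.0, -0.0]
contact_force: [0.5, 0.3, -0.5]
opening: 0.478
finger_force: 40.8
```

Request:
{"fn": "move_arm", "kwargs": {"plan": [{"x": 0, "y": 0, "z": 0.002, "yaw": 0, "fingers": 0.8}, {"x": 0, "y": 0, "z": 0.004, "yaw": 0, "fingers": 0.8}, {"x": 0, "y": 0, "z": 0.005, "yaw": 0, "fingers": 0.8}, {"x": 0, "y": 0, "z": 0.005, "yaw": 0, "fingers": 0.8}, {"x": 0, "y": 0, "z": 0.005, "yaw": 0, "fingers": 0.8}]}}

```text
time: 23.05
eef_pos: [0.6488, 0.117, 0.0341]
tcp_rot: [0.713, 0.701, 0.001, 0.0]
contact_force: [0.1, 0.0, 1.2]
opening: 0.477
finger_force: 40.9
```

Request:
{"fn": "move_arm", "kwargs": {"plan": [{"x": 0, "y": 0, "z": 0, "yaw": 0, "fingers": 0.5}, {"x": 0, "y": 0, "z": 0, "yaw": 0, "fingers": 0.3}, {"x": 0, "y": 0, "z": 0, "yaw": 0, "fingers": 0.3}, {"x": 0, "y": 0, "z": -0.04, "yaw": 0, "fingers": 0.3}, {"x": 0, "y": 0, "z": -0.08, "yaw": 0, "fingers": 0.3}]}}

```text
time: 23.55
eef_pos: [0.6467, 0.1169, 0.1119]
tcp_rot: [0.713, 0.701, -0.002, -0.002]
contact_force: [1.2, -0.3, 0.7]
opening: 0.698
finger_force: 0.0
```

Request:
{"fn": "move_arm", "kwargs": {"plan": [{"x": 0, "y": 0, "z": -0.04, "yaw": 0, "fingers": 0.3}, {"x": 0.001, "y": -0.045, "z": -0.045, "yaw": 0, "fingers": 0.3}, {"x": 0.002, "y": -0.09, "z": -0.045, "yaw": 0, "fingers": 0.3}, {"x": 0.003, "y": -0.135, "z": -0.045, "yaw": 0, "fingers": 0.3}, {"x": 0.004, "y": -0.18, "z": -0.045, "yaw": 0, "fingers": 0.3}]}}

```text
time: 24.05
eef_pos: [0.4666, 0.124, 0.1582]
tcp_rot: [0.713, 0.701, 0.0, -0.0]
contact_force: [-0.1, 1.0, -0.2]
opening: 0.699
finger_force: 0.0
```

Request:
{"fn": "move_arm", "kwargs": {"plan": [{"x": 0.001, "y": -0.02, "z": 0, "yaw": 0, "fingers": 0.3}, {"x": 0.002, "y": -0.039, "z": 0, "yaw": 0, "fingers": 0.3}, {"x": 0.002, "y": -0.039, "z": 0, "yaw": 0, "fingers": 0.3}, {"x": 0.002, "y": -0.039, "z": 0, "yaw": 0, "fingers": 0.3}, {"x": 0.002, "y": -0.039, "z": 0, "yaw": 0, "fingers": 0.3}]}}

```text
time: 24.55
eef_pos: [0.4305, 0.1266, 0.1587]
tcp_rot: [0.713, 0.701, 0.0, 0.0]
contact_force: [-0.4, 0.8, 0.8]
opening: 0.699
finger_force: 0.0
```

```bash
python3 - <<'E'
import h; from h import *
h.LO=125
for i in range(2): ctrl.read_camera("top")
both()
print(proj(cam("wrist"),(.428,.126,.04)))
E
```

```text
24.65 [0.4303539  0.12650116 0.15848468] 0.69794182934193
wrist [ 2.0156e+01  7.0900e+02  4.2900e-01 -4.5000e-02]
wrist [1.8668e+01 8.9200e+02 4.2500e-01 3.4000e-02]
wrist [2.7119e+01 1.6810e+03 6.6800e-01 2.6000e-02]
wrist [1.6621e+01 2.3300e+02 4.2500e-01 5.4000e-02]
wrist [2.3906e+01 4.5400e+02 6.3900e-01 4.8000e-02]
wrist [3.070e+01 2.192e+03 6.690e-01 1.090e-01]
wrist [2.1101e+01 1.1955e+03 5.2100e-01 1.2000e-01]
wrist [2.6926e+01 5.5350e+02 6.4100e-01 1.2000e-01]
wrist [1.8313e+01 2.7050e+02 5.1000e-01 1.3100e-01]
wrist [2.8781e+01 2.2440e+03 4.3100e-01 1.3000e-01]
wrist [2.9263e+01 1.9645e+03 5.1600e-01 2.1300e-01]
top [  9.963 104.5     0.398   0.18 ]
top [ 6.671 76.5    0.517  0.21 ]
top [7.762e+00 1.520e+02 6.460e-01 4.200e-02]
top [7.762e+00 1.515e+02 6.470e-01 1.180e-01]
[315.08155684 192.0755995 ]
```

Request:
{"fn": "move_arm", "kwargs": {"plan": [{"x": 0.001, "y": 0, "z": 0.04, "yaw": 0, "fingers": 0.3}, {"x": 0.001, "y": 0, "z": 0.08, "yaw": 0, "fingers": 0.3}, {"x": 0.001, "y": 0, "z": 0.11, "yaw": 0, "fingers": 0.3}, {"x": 0.001, "y": 0, "z": 0.13, "yaw": 0, "fingers": 0.3}, {"x": 0.001, "y": 0, "z": 0.14, "yaw": 0, "fingers": 0.3}]}}

```text
time: 25.25
eef_pos: [0.4281, 0.1275, 0.0161]
tcp_rot: [0.713, 0.701, -0.002, -0.001]
contact_force: [0.8, 0.1, 0.3]
opening: 0.7
finger_force: 0.0
```

Request:
{"fn": "move_arm", "kwargs": {"plan": [{"x": 0, "y": 0, "z": 0.005, "yaw": 0, "fingers": 0.3}, {"x": 0, "y": 0, "z": 0.005, "yaw": 0, "fingers": 0.8}, {"x": 0, "y": 0, "z": 0.005, "yaw": 0, "fingers": 0.8}, {"x": 0, "y": 0, "z": 0.005, "yaw": 0, "fingers": 0.8}, {"x": 0, "y": 0, "z": 0.005, "yaw": 0, "fingers": 0.8}]}}

```text
time: 25.75
eef_pos: [0.43, 0.1277, 0.0141]
tcp_rot: [0.713, 0.701, 0.001, 0.001]
contact_force: [-0.5, -0.3, -0.5]
opening: 0.479
finger_force: 40.4
```

```bash
python3 - <<'E'
from h import *
s=ctrl.get_state();p=s["eef_pos"];print(p,s["finger_force"],s["opening"])
plan([(p[0],p[1],.13,89,.8),(.50,.165,.14,89,.8),(.651,.192,.13,89,.8,1)])
E
```

```text
[0.43004813 0.1277172  0.01412297] 40.36059379577637 0.4786300067059018
[{"x":0,"y":0,"z":-0.039,"yaw":0,"fingers":0.8},{"x":0,"y":0,"z":-0.077,"yaw":0,"fingers":0.8},{"x":0,"y":0,"z":-0.116,"yaw":0.001,"fingers":0.8},{"x":0.019,"y":0.035,"z":-0.121,"yaw":0.001,"fingers":0.8},{"x":0.038,"y":0.069,"z":-0.126,"yaw":0.001,"fingers":0.8}]
[{"x":0.008,"y":0.038,"z":0.003,"yaw":-0,"fingers":0.8},{"x":0.015,"y":0.076,"z":0.005,"yaw":-0,"fingers":0.8},{"x":0.023,"y":0.113,"z":0.008,"yaw":-0,"fingers":0.8},{"x":0.03,"y":0.151,"z":0.01,"yaw":-0,"fingers":0.8},{"x":0.03,"y":0.151,"z":0.01,"yaw":-0,"fingers":0.8}]
end [0.6512 0.1918 0.1301] 89.0
```

Request:
{"fn": "move_arm", "kwargs": {"plan": [{"x": 0, "y": 0, "z": -0.039, "yaw": 0, "fingers": 0.8}, {"x": 0, "y": 0, "z": -0.077, "yaw": 0, "fingers": 0.8}, {"x": 0, "y": 0, "z": -0.116, "yaw": 0, "fingers": 0.8}, {"x": 0.019, "y": 0.035, "z": -0.121, "yaw": 0, "fingers": 0.8}, {"x": 0.038, "y": 0.069, "z": -0.126, "yaw": 0, "fingers": 0.8}]}}

```text
time: 26.25
eef_pos: [0.501, 0.165, 0.1432]
tcp_rot: [0.713, 0.701, 0.003, 0.002]
contact_force: [0.1, -1.0, -1.2]
opening: 0.479
finger_force: 40.7
```

Request:
{"fn": "move_arm", "kwargs": {"plan": [{"x": 0.008, "y": 0.038, "z": 0, "yaw": 0, "fingers": 0.8}, {"x": 0.015, "y": 0.076, "z": 0, "yaw": 0, "fingers": 0.8}, {"x": 0.023, "y": 0.113, "z": 0.005, "yaw": 0, "fingers": 0.8}, {"x": 0.03, "y": 0.151, "z": 0.01, "yaw": 0, "fingers": 0.8}, {"x": 0.03, "y": 0.151, "z": 0.04, "yaw": 0, "fingers": 0.8}]}}

```text
time: 26.75
eef_pos: [0.658, 0.1926, 0.1043]
tcp_rot: [0.713, 0.701, 0.005, 0.004]
contact_force: [0.8, -0.3, -0.3]
opening: 0.48
finger_force: 40.8
```

Request:
{"fn": "move_arm", "kwargs": {"plan": [{"x": 0, "y": 0, "z": 0.02, "yaw": 0, "fingers": 0.8}, {"x": 0, "y": 0, "z": 0.04, "yaw": 0, "fingers": 0.8}, {"x": 0, "y": 0, "z": 0.052, "yaw": 0, "fingers": 0.8}, {"x": 0, "y": 0, "z": 0.058, "yaw": 0, "fingers": 0.8}, {"x": 0, "y": 0, "z": 0.061, "yaw": 0, "fingers": 0.8}]}}

```text
time: 27.25
eef_pos: [0.6506, 0.192, 0.0383]
tcp_rot: [0.713, 0.701, 0.0, -0.0]
contact_force: [0.3, -0.9, -0.8]
opening: 0.48
finger_force: 40.8
```

Request:
{"fn": "move_arm", "kwargs": {"plan": [{"x": 0, "y": 0, "z": 0.002, "yaw": 0, "fingers": 0.8}, {"x": 0, "y": 0, "z": 0.004, "yaw": 0, "fingers": 0.8}, {"x": 0, "y": 0, "z": 0.005, "yaw": 0, "fingers": 0.8}, {"x": 0, "y": 0, "z": 0.005, "yaw": 0, "fingers": 0.8}, {"x": 0, "y": 0, "z": 0.005, "yaw": 0, "fingers": 0.8}]}}

```text
time: 27.75
eef_pos: [0.6511, 0.192, 0.0341]
tcp_rot: [0.713, 0.701, 0.001, 0.0]
contact_force: [0.6, -0.2, 1.1]
opening: 0.477
finger_force: 40.9
```

Request:
{"fn": "move_arm", "kwargs": {"plan": [{"x": 0, "y": 0, "z": 0, "yaw": 0, "fingers": 0.5}, {"x": 0, "y": 0, "z": 0, "yaw": 0, "fingers": 0.3}, {"x": 0, "y": 0, "z": 0, "yaw": 0, "fingers": 0.3}, {"x": 0, "y": 0, "z": -0.04, "yaw": 0, "fingers": 0.3}, {"x": 0, "y": 0, "z": -0.08, "yaw": 0, "fingers": 0.3}]}}

```text
time: 28.25
eef_pos: [0.6489, 0.1917, 0.1118]
tcp_rot: [0.713, 0.701, -0.002, -0.002]
contact_force: [0.6, -0.3, 0.8]
opening: 0.697
finger_force: 0.0
```

Request:
{"fn": "move_arm", "kwargs": {"plan": [{"x": 0, "y": 0, "z": -0.045, "yaw": 0, "fingers": 0.3}, {"x": 0, "y": 0, "z": -0.09, "yaw": 0, "fingers": 0.3}, {"x": 0, "y": 0, "z": -0.135, "yaw": 0, "fingers": 0.3}, {"x": -0.045, "y": -0.003, "z": -0.135, "yaw": 0, "fingers": 0.3}, {"x": -0.09, "y": -0.006, "z": -0.135, "yaw": 0, "fingers": 0.3}]}}

```text
time: 28.75
eef_pos: [0.6439, 0.1022, 0.2515]
tcp_rot: [0.712, 0.702, 0.002, 0.002]
contact_force: [0.2, -1.1, -0.8]
opening: 0.695
finger_force: 0.0
```

Request:
{"fn": "move_arm", "kwargs": {"plan": [{"x": -0.045, "y": -0.003, "z": 0, "yaw": 0, "fingers": 0.3}, {"x": -0.09, "y": -0.006, "z": 0, "yaw": 0, "fingers": 0.3}, {"x": -0.135, "y": -0.009, "z": 0, "yaw": 0, "fingers": 0.3}, {"x": -0.18, "y": -0.015, "z": 0, "yaw": 0, "fingers": 0.3}, {"x": -0.225, "y": -0.02, "z": 0, "yaw": 0, "fingers": 0.3}]}}

```text
time: 29.25
eef_pos: [0.6186, -0.1243, 0.2483]
tcp_rot: [0.713, 0.701, 0.0, 0.0]
contact_force: [0.2, -0.1, -0.8]
opening: 0.7
finger_force: 0.0
```

Request:
{"fn": "move_arm", "kwargs": {"plan": [{"x": -0.04, "y": -0.005, "z": 0, "yaw": 0, "fingers": 0.3}, {"x": -0.083, "y": -0.01, "z": 0, "yaw": 0, "fingers": 0.3}, {"x": -0.083, "y": -0.01, "z": 0, "yaw": 0, "fingers": 0.3}, {"x": -0.083, "y": -0.01, "z": 0, "yaw": 0, "fingers": 0.3}, {"x": -0.083, "y": -0.01, "z": 0, "yaw": 0, "fingers": 0.3}]}}

```text
time: 29.75
eef_pos: [0.6078, -0.2045, 0.2481]
tcp_rot: [0.713, 0.701, 0.0, -0.0]
contact_force: [0.3, 0.2, -0.9]
opening: 0.699
finger_force: 0.0
```

```bash
python3 - <<'E'
import h; from h import *
for i in range(2): ctrl.read_camera("top")
both();s=ctrl.get_state();print(s["eef_pos"],s["tcp_rot"])
sd=ctrl.read_camera("side")[:,:,::-1]
w=ctrl.read_camera("wrist")[:,:,::-1];cv2.imwrite('pics/w7.png',w)
e=blob(w,(280,120,355,240));f=blob(sd,(300,150,335,175),60);print(e,f,tri(cam("wrist",s),e[0],cam("side"),f[0]))
o=np.zeros((600,640,3),np.uint8);o[:400]=sd;t=cv2.imread(sorted(__import__('glob').glob('pics/top_*'))[-1]);o[400:]=t[100:300];cv2.imwrite('pics/v7.png',o)
E
```

```text
29.85 [ 0.60801483 -0.20398202  0.24828973] 0.7009739088808429
wrist [ 2.7867e+01  2.1510e+03  5.1000e-01 -1.6700e-01]
wrist [ 3.3949e+01  1.8630e+03  4.3400e-01 -6.7000e-02]
top [5.943e+00 9.700e+01 4.220e-01 3.500e-02]
top [ 7.211e+00  6.800e+01  4.260e-01 -5.800e-02]
top [ 10.011 254.      0.422   0.402]
top [  6.535 104.5     0.515   0.12 ]
top [  6.403 102.      0.516   0.212]
top [  9.862 250.5     0.509   0.31 ]
top [7.762e+00 1.540e+02 6.460e-01 4.200e-02]
top [7.762e+00 1.525e+02 6.470e-01 1.180e-01]
top [  7.988 160.5     0.649   0.19 ]
[ 0.60806652 -0.20408449  0.24840822] [ 7.12438691e-01  7.01734357e-01  5.76967244e-05 -1.91420826e-05]
((328.5087585449219, 201.28070068359375), 18.287891387939453) ((320.5, 164.5), 3.8079864978790283) (array([ 0.61652663, -0.20604045,  0.14971532]), np.float64(0.00027262998440194086))
```

View pics/v7.png

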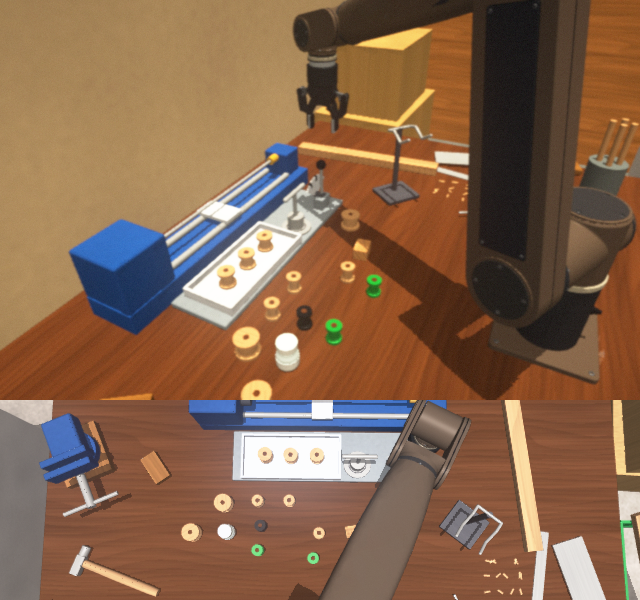

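All three mediums stand in the tray, at (265,240), (245,258) and (227,275) in the side view. The weight is on the pan, the lever is upright and the rest are undisturbed. Now the lever goes to run.

Request:
{"fn": "move_arm", "kwargs": {"plan": [{"x": -0.002, "y": 0.008, "z": 0.03, "yaw": 0, "fingers": 0.3}, {"x": -0.002, "y": 0.008, "z": 0.06, "yaw": 0, "fingers": 0.3}, {"x": -0.002, "y": 0.008, "z": 0.09, "yaw": 0, "fingers": 0.3}, {"x": -0.002, "y": 0.008, "z": 0.115, "yaw": 0, "fingers": 0.3}, {"x": -0.002, "y": 0.008, "z": 0.121, "yaw": 0, "fingers": 0.3}], "force": 70}}

```text
time: 30.55
eef_pos: [0.6137, -0.206, 0.1232]
tcp_rot: [0.713, 0.701, -0.001, -0.003]
contact_force: [0.3, 0.6, -0.8]
opening: 0.702
finger_force: 0.0
```

Request:
{"fn": "move_arm", "kwargs": {"plan": [{"x": 0, "y": 0, "z": 0, "yaw": 0, "fingers": 0.85}, {"x": 0, "y": 0, "z": 0, "yaw": 0, "fingers": 0.85}, {"x": 0, "y": 0, "z": 0, "yaw": 0, "fingers": 0.85}, {"x": 0, "y": 0, "z": 0, "yaw": 0, "fingers": 0.85}, {"x": 0, "y": 0, "z": 0, "yaw": 0, "fingers": 0.85}]}}

```text
time: 31.05
eef_pos: [0.6148, -0.2078, 0.1296]
tcp_rot: [0.713, 0.701, -0.001, -0.001]
contact_force: [-6.1, 0.7, 3.5]
opening: 0.29
finger_force: 68.4
```

Request:
{"fn": "move_arm", "kwargs": {"plan": [{"x": -0.01, "y": 0, "z": 0.001, "yaw": 0, "fingers": 0.85}, {"x": -0.02, "y": 0, "z": 0.002, "yaw": 0, "fingers": 0.85}, {"x": -0.03, "y": 0, "z": 0.005, "yaw": 0, "fingers": 0.85}, {"x": -0.04, "y": 0, "z": 0.008, "yaw": 0, "fingers": 0.85}, {"x": -0.05, "y": 0, "z": 0.013, "yaw": 0, "fingers": 0.85}]}}

```text
time: 31.55
eef_pos: [0.6165, -0.259, 0.1174]
tcp_rot: [0.713, 0.701, 0.001, 0.003]
contact_force: [-0.0, -0.1, -0.4]
opening: 0.146
finger_force: 0.0
```

Request:
{"fn": "move_arm", "kwargs": {"plan": [{"x": -0.005, "y": 0, "z": 0.003, "yaw": 0, "fingers": 0.85}, {"x": -0.01, "y": 0, "z": 0.005, "yaw": 0, "fingers": 0.85}, {"x": -0.01, "y": 0, "z": 0.005, "yaw": 0, "fingers": 0.85}, {"x": -0.01, "y": 0, "z": 0.005, "yaw": 0, "fingers": 0.85}, {"x": -0.01, "y": 0, "z": 0.005, "yaw": 0, "fingers": 0.85}]}}

```text
time: 32.05
eef_pos: [0.6149, -0.2671, 0.1093]
tcp_rot: [0.713, 0.701, 0.0, -0.0]
contact_force: [-1.0, -0.0, 0.4]
opening: 0.15
finger_force: 0.0
```

Request:
{"fn": "move_arm", "kwargs": {"plan": [{"x": 0, "y": 0, "z": 0, "yaw": 0, "fingers": 0.3}, {"x": 0, "y": 0, "z": 0, "yaw": 0, "fingers": 0.3}, {"x": 0, "y": 0, "z": 0, "yaw": 0, "fingers": 0.3}, {"x": 0, "y": 0, "z": -0.04, "yaw": 0, "fingers": 0.3}, {"x": 0, "y": 0, "z": -0.08, "yaw": 0, "fingers": 0.3}]}}

```text
time: 32.55
eef_pos: [0.6136, -0.2668, 0.1881]
tcp_rot: [0.713, 0.701, -0.001, -0.002]
contact_force: [-0.2, -0.0, 0.2]
opening: 0.694
finger_force: 0.0
```

Request:
{"fn": "move_arm", "kwargs": {"plan": [{"x": 0, "y": 0, "z": -0.04, "yaw": 0, "fingers": 0.3}, {"x": 0, "y": 0, "z": -0.05, "yaw": 0, "fingers": 0.3}, {"x": 0, "y": 0, "z": -0.05, "yaw": 0, "fingers": 0.3}, {"x": 0, "y": 0, "z": -0.05, "yaw": 0, "fingers": 0.3}, {"x": 0, "y": 0, "z": -0.05, "yaw": 0, "fingers": 0.3}]}}

```text
time: 33.05
eef_pos: [0.6136, -0.2669, 0.2361]
tcp_rot: [0.713, 0.701, -0.001, -0.002]
contact_force: [0.3, 0.5, 0.3]
opening: 0.7
finger_force: 0.0
```

```bash
python3 - <<'E'
import h; from h import *
for i in range(2): ctrl.read_camera("top")
s=ctrl.get_state();print(s["time"],s["eef_pos"],s["tcp_rot"])
sd=ctrl.read_camera("side")[:,:,::-1];w=ctrl.read_camera("wrist")[:,:,::-1]
e=blob(w,(280,120,355,240));S=cam("side");p=proj(S,(.615,-.264,.1325)).astype(int);print(p)
f=blob(sd,(p[0]-12,p[1]-12,p[0]+12,p[1]+12),60);print(e,f,tri(cam("wrist",s),e[0],S,f[0]))
o=np.zeros((400,800,3),np.uint8);o[:,:400]=w[:,120:520];o[:,400:]=cv2.resize(sd[130:280,220:370],(400,400));cv2.imwrite('pics/v8.png',o)
E
```

```text
33.15 [ 0.61386454 -0.26700972  0.23658224] [ 7.13113714e-01  7.01044970e-01 -4.95472487e-04 -2.12969045e-03]
[330 161]
((319.5, 143.5), 20.26089859008789) ((323.56060791015625, 162.34848022460938), 3.694395065307617) (array([ 0.61593373, -0.22351841,  0.14861884]), np.float64(0.00011830693780239856))
```

View pics/v8.png

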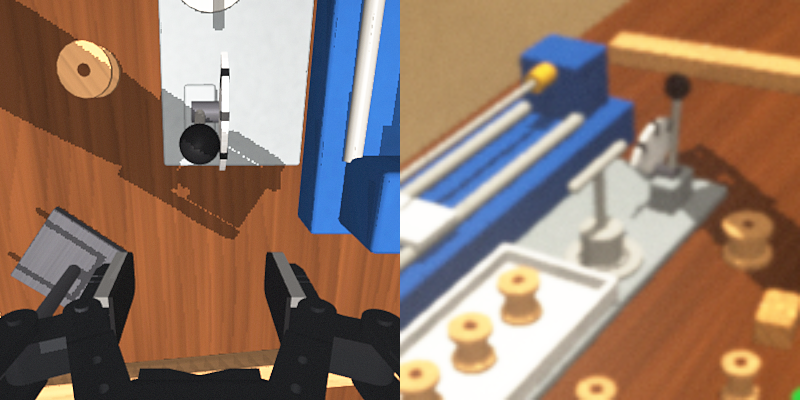

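The knob slipped out of the grip at y −0.2235. I'll push it the rest of the way with closed fingers from the tray side.

Request:
{"fn": "move_arm", "kwargs": {"plan": [{"x": 0.04, "y": 0.001, "z": 0, "yaw": 0, "fingers": 0.6}, {"x": 0.082, "y": 0.003, "z": 0, "yaw": 0, "fingers": 1}, {"x": 0.082, "y": 0.003, "z": 0, "yaw": 0, "fingers": 1}, {"x": 0.082, "y": 0.003, "z": 0, "yaw": 0, "fingers": 1}, {"x": 0.082, "y": 0.003, "z": 0.02, "yaw": 0, "fingers": 1}]}}

```text
time: 33.75
eef_pos: [0.621, -0.1871, 0.2227]
tcp_rot: [0.713, 0.701, 0.001, 0.003]
contact_force: [0.5, -0.0, 0.6]
opening: 0.001
finger_force: 0.0
```

Request:
{"fn": "move_arm", "kwargs": {"plan": [{"x": 0, "y": 0, "z": 0.03, "yaw": 0, "fingers": 1}, {"x": 0, "y": 0, "z": 0.06, "yaw": 0, "fingers": 1}, {"x": 0, "y": 0, "z": 0.085, "yaw": 0, "fingers": 1}, {"x": 0, "y": 0, "z": 0.095, "yaw": 0, "fingers": 1}, {"x": 0, "y": 0, "z": 0.095, "yaw": 0, "fingers": 1}]}}

```text
time: 34.25
eef_pos: [0.6179, -0.1861, 0.1221]
tcp_rot: [0.713, 0.701, -0.001, -0.002]
contact_force: [-0.2, -0.1, 0.1]
opening: 0.002
finger_force: 0.0
```

Request:
{"fn": "move_arm", "kwargs": {"plan": [{"x": -0.01, "y": 0, "z": 0, "yaw": 0, "fingers": 1}, {"x": -0.02, "y": 0, "z": 0, "yaw": 0, "fingers": 1}, {"x": -0.03, "y": 0, "z": 0, "yaw": 0, "fingers": 1}, {"x": -0.04, "y": 0, "z": 0, "yaw": 0, "fingers": 1}, {"x": -0.048, "y": 0, "z": 0, "yaw": 0, "fingers": 1}]}}

```text
time: 34.75
eef_pos: [0.6182, -0.2343, 0.1243]
tcp_rot: [0.713, 0.701, 0.0, -0.0]
contact_force: [0.7, 3.5, -2.4]
opening: -0.004
finger_force: 1.6
```

```bash
python3 - <<'E'
import h; from h import *
for i in range(3): ctrl.read_camera("top")
s=ctrl.get_state();print(s["time"],s["eef_pos"],s["contact_force"])
sd=ctrl.read_camera("side")[:,:,::-1];S=cam("side");cv2.imwrite('pics/s9.png',sd)
w=ctrl.read_camera("wrist")[:,:,::-1];cv2.imwrite('pics/w9.png',w)
for q in(.3,.4,.5,.6,.7): print(q,proj(S,(.6162,-.2075-.1*np.sin(q),.05+.1*np.cos(q))))
g=sd[145:185,310:350].max(2)
for r in g[::2,::2]: print(' '.join('%3d'%v for v in r))
E
```

```text
34.9 [ 0.61837285 -0.23499427  0.12474996] [-0.39864939  0.15679474 -0.23148063]
0.3 [325.65589278 161.38468467]
0.4 [327.13010857 161.15028958]
0.5 [328.52302383 161.26406007]
0.6 [329.82209814 161.71725501]
0.7 [331.01632555 162.49789612]
 59  53  48  49  47  49  50  51  52  49  47 120 155  99  57  55  56 109 142 142
114  53  51  48  55  49  49  49  50  47  79 232 241 111  53  78 158 173 160 157
128  60  50  51  54  47  51  46  49  45 124 241 152  57  79 218 251 251 251 249
157  93  47  50  51  50  52  48  51  51  72 115  57  62 197 251 252 253 253 253
162 149 106  88  50  51  48  49  50  50  49  48  59 112 201 241 247 249 250 252
154 155 159 156 109  51  53  55  53  48  47  59 128 155 161 157 161 164 176 192
146 150 156 155 127  84  90  76  53  52  49  81 140 153 152 154 152 160 154 160
152 155 159 152 127  93  98 114  66  52  50  49 109 143 146 149 151 155 156 157
160 159 153 150 139  92  99 116  67  48  50  46  88 138 146 153 152 142 143 152
156 151 148 146 140  91 101 115  69  51  51  48 102 145 153 157 159 158 151 146
150 150 150 145 130  98  97 119  67  59  63  91 139 155 157 155 156 152 151 150
150 150 143 141 145 136 102 120  86 120 133 147 156 157 157 156 150 151 152 151
150 142 141 147 149 140 119 126 126 141 141 154 152 156 155 146 148 149 151 148
143 140 148 148 148 142 136 140 137 145 148 153 155 158 146 147 148 147 149 153
142 145 141 148 154 137 138 136 142 144 151 153 150 150 144 143 143 145 151 153
143 144 119 132 166 132 127 142 147 148 153 152 150 149 150 143 143 150 151 159
143 161 169  97 156 115 145 142 142 146 152 149 149 146 146 143 155 152 157 163
157 190 166 101 153 130 154 140 143 146 149 148 148 146 148 151 147 159 165 163
233 209 160 145 159 158 151 143 140 150 151 146 146 151 149 153 156 162 163 159
168 167 160 161 161 159 146 150 149 153 149 144 149 155 154 158 162 159 163 159
```

Request:
{"fn": "move_arm", "kwargs": {"plan": [{"x": 0.02, "y": 0, "z": 0, "yaw": 0, "fingers": 1}, {"x": 0.025, "y": 0, "z": -0.035, "yaw": 0, "fingers": 1}, {"x": 0.0, "y": 0, "z": -0.075, "yaw": 0, "fingers": 1}, {"x": -0.03, "y": 0, "z": -0.11, "yaw": 0, "fingers": 1}, {"x": -0.03, "y": 0, "z": -0.11, "yaw": 0, "fingers": 1}]}}

```text
time: 35.5
eef_pos: [0.6206, -0.2669, 0.2429]
tcp_rot: [0.714, 0.701, 0.001, 0.007]
contact_force: [0.4, -0.0, 1.2]
opening: 0.004
finger_force: 0.0
```

```bash
python3 - <<'E'
import h; from h import *
for i in range(4): ctrl.read_camera("top")
s=ctrl.get_state();print(s["time"],s["eef_pos"],s["contact_force"])
sd=ctrl.read_camera("side")[:,:,::-1];S=cam("side");w=ctrl.read_camera("wrist")[:,:,::-1];W=cam("wrist",s)
p=proj(W,(.616,-.264,.1325)).astype(int);print(p)
e=blob(w,(p[0]-35,p[1]-35,p[0]+35,p[1]+35));f=blob(sd,(318,150,342,174),60)
print(e,f,tri(W,e[0],S,f[0]))
o=np.zeros((400,800,3),np.uint8);o[:,:400]=w[:,120:520];o[:,400:]=cv2.resize(sd[130:280,220:370],(400,400));cv2.imwrite('pics/v10.png',o)
E
```

```text
35.7 [ 0.61716628 -0.26187514  0.23253371] [ 0.07930011 -0.4563878  -0.27822686]
[316 201]
((315.52288818359375, 198.2511444091797), 18.031312942504883) ((329.0, 161.0), 3.6056511402130127) (array([ 0.61611246, -0.25984689,  0.13681223]), np.float64(0.0013201790891515823))
```

View pics/v10.png

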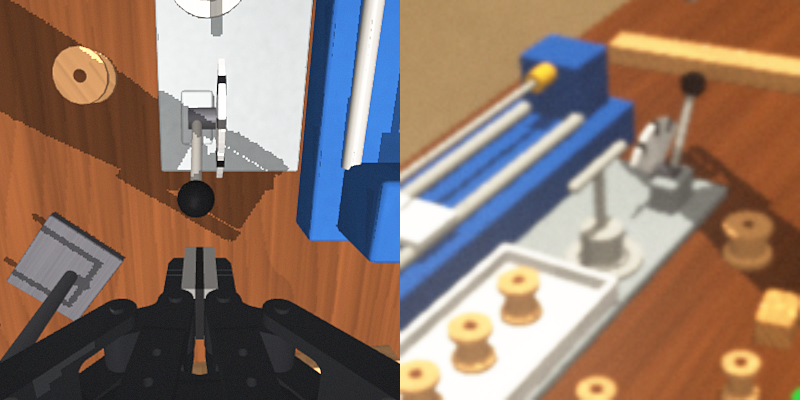

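The knob is at y≈−0.260 (q≈0.52–0.55), which is in the run notch but a little short. I'll nudge it 5 mm more.

Request:
{"fn": "move_arm", "kwargs": {"plan": [{"x": 0.045, "y": 0, "z": 0, "yaw": 0, "fingers": 1}, {"x": 0.06, "y": 0, "z": 0.02, "yaw": 0, "fingers": 1}, {"x": 0.06, "y": 0, "z": 0.06, "yaw": 0, "fingers": 1}, {"x": 0.06, "y": 0, "z": 0.095, "yaw": 0, "fingers": 1}, {"x": 0.06, "y": 0, "z": 0.11, "yaw": 0, "fingers": 1}]}}

```text
time: 36.3
eef_pos: [0.6158, -0.201, 0.1184]
tcp_rot: [0.713, 0.701, -0.002, -0.005]
contact_force: [-1.0, 0.6, -0.5]
opening: -0.001
finger_force: 0.0
```

Request:
{"fn": "move_arm", "kwargs": {"plan": [{"x": -0.01, "y": 0, "z": 0, "yaw": 0, "fingers": 1}, {"x": -0.02, "y": 0, "z": 0, "yaw": 0, "fingers": 1}, {"x": -0.03, "y": 0, "z": 0, "yaw": 0, "fingers": 1}, {"x": -0.035, "y": 0, "z": 0, "yaw": 0, "fingers": 1}, {"x": -0.035, "y": 0, "z": 0, "yaw": 0, "fingers": 1}]}}

```text
time: 36.8
eef_pos: [0.6188, -0.2401, 0.1257]
tcp_rot: [0.714, 0.701, 0.0, 0.001]
contact_force: [0.7, -0.0, 0.6]
opening: -0.002
finger_force: 0.0
```

Request:
{"fn": "move_arm", "kwargs": {"plan": [{"x": 0.02, "y": 0, "z": 0, "yaw": 0, "fingers": 1}, {"x": 0.025, "y": 0, "z": -0.035, "yaw": 0, "fingers": 1}, {"x": 0.0, "y": 0, "z": -0.075, "yaw": 0, "fingers": 1}, {"x": -0.025, "y": 0, "z": -0.11, "yaw": 0, "fingers": 1}, {"x": -0.025, "y": 0, "z": -0.11, "yaw": 0, "fingers": 1}]}}

```text
time: 37.3
eef_pos: [0.6206, -0.2666, 0.243]
tcp_rot: [0.714, 0.701, 0.001, 0.007]
contact_force: [0.7, 0.3, 0.6]
opening: 0.001
finger_force: 0.0
```

```bash
python3 - <<'E'
import h; from h import *
for i in range(6): ctrl.read_camera("top")
s=ctrl.get_state();print(s["time"],s["eef_pos"],s["contact_force"])
sd=ctrl.read_camera("side")[:,:,::-1];S=cam("side");w=ctrl.read_camera("wrist")[:,:,::-1];W=cam("wrist",s)
p=proj(W,(.616,-.264,.1325)).astype(int);print(p)
e=blob(w,(p[0]-35,p[1]-35,p[0]+35,p[1]+35));f=blob(sd,(318,150,342,174),60)
print(e,f,tri(W,e[0],S,f[0]),onz(W,e[0],.1325))
both()
E
```

```text
37.6 [ 0.61699131 -0.26199569  0.23192073] [ 0.0561383  -0.56712485  0.00277007]
[316 201]
((315.45257568359375, 202.62930297851562), 17.826061248779297) ((330.0, 161.5), 3.6401548385620117) (array([ 0.61544805, -0.2644936 ,  0.13325018]), np.float64(0.0008116895447039071)) [ 0.61508993 -0.2649775   0.1325    ]
37.7 [ 0.61725507 -0.2624459   0.23244971] -0.001296058790795381
wrist [ 3.2596e+01  2.6585e+03  5.1200e-01 -1.6800e-01]
top [5.943e+00 9.700e+01 4.220e-01 3.500e-02]
top [ 9.605e+00  1.725e+02  4.290e-01 -6.600e-02]
top [ 10.011 254.      0.422   0.402]
top [  6.535 104.5     0.515   0.12 ]
top [  6.351 100.5     0.516   0.212]
top [  9.862 250.5     0.509   0.31 ]
top [1.383e+01 3.125e+02 6.450e-01 6.100e-02]
top [  7.988 160.5     0.649   0.19 ]
```

Knob at y −0.2645, z 0.133, so q≈0.585 (run). In the top view two tray bobbins now merge into one blob, so one was nudged. I'll look.

```bash
python3 - <<'E'
from h import *
s=ctrl.get_state();sd=ctrl.read_camera("side")[:,:,::-1];t=ctrl.read_camera("top")[:,:,::-1]
o=np.zeros((600,800,3),np.uint8)
o[:360,:]=cv2.resize(sd[180:315,150:450],(800,360),interpolation=cv2.INTER_CUBIC)
o[360:]=cv2.resize(t[120:180,225:425],(800,240),interpolation=cv2.INTER_CUBIC)
cv2.imwrite('pics/v11.png',o)
E
```

```text
(no output)
```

View pics/v11.png

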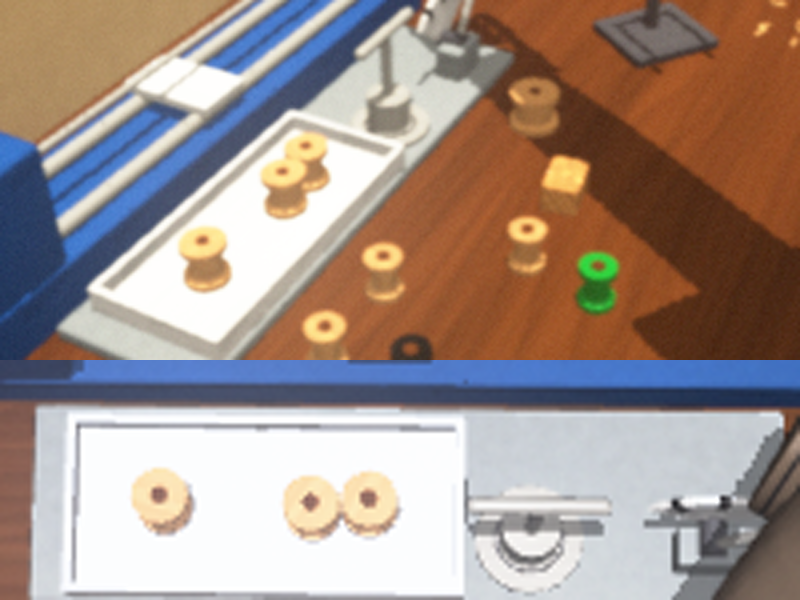

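All three mediums still stand upright on the tray floor, the middle one having slid next to its neighbour. The weight is centred on the pan and the lever is in run, so I'm handing in.

```bash
python3 -c "
from plant import ctrl
print(ctrl.sign_off())"
```

```text
the job is handed in; nothing more can be done
None
```

The winder is set up and the job is handed in at about 38 s: lever taken to neutral first and now in the run notch, all three medium bobbins found upright in the tray, and the weight standing in the middle of the pan. The small and large bobbins, the jar and the block I left alone.

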